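# Load jam jars into a two-lane hold-down rack and close it

## Task

Lift the blue keeper plate out of the rack and stand it in its white parking stand. Then slide every jam jar from the table in at the rack's open end, under the roof rails, gold lids in the lane with the gold marker and red lids in the lane with the red one, each row pushed up tight against the back stop with no gaps; once all the jars are in, stand the keeper plate back in its slot in the rack, centred across both lanes. Leave everything else on the table where it is.

Things in the scene. Friction and masses are not known exactly. Their poses are not given: they have to be found in the camera images.
- rack: fixed aluminium rack, two straight side-by-side lanes. Origin: table level, rack's middle; x along the lanes from open mouth (-x) to closed back, z up. Lane centre lines y = +44 and -44 mm; lanes 66 mm wide, the table is their floor; wall between lanes 22 mm wide. Back stop's face at x = +100: a tight row of jars stands at x = +71, +13, -45. Outer walls reach x = -115, flared guides x = -147
- rack_roof (a point): point midway between the lanes at the mouth end of the dark roof rails (rack x = -89 mm, top z = 71). Rails (z 66 to 71, from here to the back) overhang both sides of each lane, leaving a 46 mm slot along its centre line: a jar's neck fits it, its body and lid do not, so jars enter only at the mouth, at most 6 mm off the table, lid above the rails
- rack_slot (a point): the keeper's slot: table level, centre, at rack x = -94 mm, y = 0. A gap 10 mm wide (rack x from -99 to -89) right through the wall between the lanes along y, open at the top, down to the table; the blade stands in it crosswise and reaches into both lanes. A post 71 mm high stands in front of it, ending in a round nose at rack x = -125. Axes as the rack's
- tag_gold: fixed brass-gold marker block 24 x 60 x 80 mm standing behind the back stop at the end of the lane for gold-lidded jars (which of the two lanes varies). Origin at the centre of its underside, at table level, on its lane's centre line and 119 mm past the rack's origin along rack x; axes parallel to the rack's
- tag_red: fixed red marker block, same size and origin, at the end of the lane for red-lidded jars; axes parallel to the rack's
- keeper: loose blue keeper plate that closes both lanes: blade 6 (x) x 100 (y) x 70 (z) mm, standing on edge, with a grip tab 12 (x) x 36 (y) mm on top, from 70 to 110 mm high; 160 g. Origin at the centre of the blade's lower edge, x through its thickness, z up; the same either way round. At the start it stands in the rack's keeper slot, across the mouths of the lanes
- stand: fixed white parking stand for the keeper: two blocks 24 x 70 x 45 mm high with a slot between them 10 mm wide (in x) that runs along y, open at both ends and down to the table. Origin: table level, middle of the slot; x across the slot, z up
- gold0: loose closed jam jar, amber marmalade contents, brass-gold lid: round body 58 dia x 58 mm high, flat shoulder, neck 36 dia from z = 58 to 76, lid 48 dia from 76 to 94; about 220 g; origin at the centre of its underside, z up its axis. None if absent in this run
- gold1: loose closed jam jar, amber marmalade contents, brass-gold lid: round body 58 dia x 58 mm high, flat shoulder, neck 36 dia from z = 58 to 76, lid 48 dia from 76 to 94; about 220 g; origin at the centre of its underside, z up its axis. None if absent in this run
- gold2: loose closed jam jar, amber marmalade contents, brass-gold lid: round body 58 dia x 58 mm high, flat shoulder, neck 36 dia from z = 58 to 76, lid 48 dia from 76 to 94; about 220 g; origin at the centre of its underside, z up its axis. None if absent in this run
- red0: loose closed jam jar, dark red berry jam contents, red lid: round body 58 dia x 58 mm high, flat shoulder, neck 36 dia from z = 58 to 76, lid 48 dia from 76 to 94; about 220 g; origin at the centre of its underside, z up its axis. None if absent in this run
- red1: loose closed jam jar, dark red berry jam contents, red lid: round body 58 dia x 58 mm high, flat shoulder, neck 36 dia from z = 58 to 76, lid 48 dia from 76 to 94; about 220 g; origin at the centre of its underside, z up its axis. None if absent in this run
- red2: loose closed jam jar, dark red berry jam contents, red lid: round body 58 dia x 58 mm high, flat shoulder, neck 36 dia from z = 58 to 76, lid 48 dia from 76 to 94; about 220 g; origin at the centre of its underside, z up its axis. None if absent in this run
- bowl: bystander: small steel bowl, 90 dia x 45 high, origin at the centre of its underside
- spare_lid: bystander: white spare lid, 66 dia x 14 high, origin at the centre of its underside
- spoon: bystander: tasting spoon lying on the table along its x
- sanitiser: bystander: clear sanitiser bottle with blue cap, 64 dia x 170 high, origin at the centre of its underside
- cup: bystander: white plastic cup, 80 dia x 90 high, origin at the centre of its underside
- label_roll_box: bystander: cardboard box 100 x 70 x 50 high, origin at the centre of its underside
There are look-alikes about, which are no part of the job. What is meant by the tag_red is not black or green, and is the smaller of those in its own colour.

How it is judged:
By the outcome, as a careful person would: the job done as asked, in the order asked, and still so for the second after the job is handed in, with the robot touching nothing.
Of gold0, gold1, gold2, red0, red1, red2 only 4 to 6 are there at a start; the rules pass over those that are not, and their reading is None.
At some moment in a run one of gold0, gold1, gold2, red0, red1, red2 may be knocked a few centimetres aside while the robot is not near it.
It also fails if it takes over 210 s, if anything falls off the work surface, if the arm or the gripper's body presses on something with over 40 N, if the wrist force passes 120 N, or if a joint passes its speed limit or range.

## Robot

A 7-joint arm with a two-finger parallel gripper is mounted at the origin on the work surface. World frame = base frame: x ahead of the robot, y to its left, z up, the work surface at z = 0. Lengths are in m, angles in rad, forces in N, time in s.
With the tool pointing down it reaches from about 0.425 to 0.95 m from the base axis. Payload 16.7 kg.
Tool frame: the origin (TCP) lies at the very end of the fingers, on their centre line; the grasp point (between the pads) lies 19 mm behind it; z points along the fingers, y is the line along which they close (so a half turn about z gives the same grasp; the last joint's range is limited). The gripper opens to 94 mm and grips with 3 to 60 N. Pads are 16 mm wide; open, the fingers measure 119 mm over their backs; the gripper's body (75 mm by 177 mm) begins 78 mm behind the grasp point.
Start: joints at [-1.496, 0.426, 0.074, 1.606, -0.034, 1.111, -0.067], TCP at [0.15, 0.658, 0.205] pointing down, gripper open.
Joint ranges: [-2.85, 2.85], [-0.5, 2.14], [-1.23, 1.37], [0.21, 2.46], [-1.02, 4.16], [0.16, 2.05], [-2.73, 2.73]. Speed limits (rad/s): [1.89, 1.89, 2.39, 2.39, 3.01, 3.01, 3.01].

## Interface

Orientations are given as a unit quaternion [x, y, z, w].
In Python, from workcell import manip, imaging, order gives the robot as it stands. The module is installed in compiled form; this text tells all that it offers.
- The arm moves only by the tool apply_moves, never from a script. Its argument "deltas" is text: rows parted by semicolons, each of 5 numbers parted by spaces: the finger opening in m, from 0 to 0.094, then the shift along the tool's x, y, z in m, then the turn about the tool's z in rad. A call has exactly 10 rows; each row shifts and turns the commanded pose from where the row before left it, along the tool's axes as they then stand; what a row does not reach is not made up. A row lasts 1/12 s, in which the tool goes at most 41.7 mm and 7.16 degrees, less where a joint would pass 70% of its speed; a pose out of reach is approached as far as the arm can. A call with a gripper value outside its range is refused whole. The fingers move at their own pace and stop on an object; "grip_force" is the grip in N (left out, the last holds). Time passes only in rows, so rows that do not move let the fingers close, or fill a call up. It gives the time, the measured TCP pose, the force, the opening and the grip force at its end, in the units of the state.
- manip.observe(): the state, without advancing time (a new reading comes with each control period).
- imaging.camera(name): name is "scene" or "top"; returns the picture (420x560x3 uint8, red, green, blue); there is no depth.
- imaging.camera_model(name): a dict with "mtx" (3x3 intrinsics, pixels), "dist_coeffs" ([k1, k2, p1, p2, k3] as OpenCV has them; the pictures are not rectified), "pose" (4x4, takes a point from camera to world coordinates). Camera axes: x right, y down, z forward; pixel columns grow to the right and rows downward; lengths in m; the calibration is good to about 2 mm. A picture is of the moment at which its call begins. camera_model takes no time and is no camera call.
- order.job_done(): hands the job in; it is judged then, once.
The state is a dict: "time_s": time; "joint_pos": joint angles; "qd": joint speeds; "joint_efforts": joint torques, N m; "ee_pos": TCP position; "ee_rot": TCP orientation; "force": force on the tool from outside, world axes, zero at the start; "wrist_torque": the same for the moment, N m; "gripper_width": finger opening in m; "finger_force": force on a finger pad.
Only numpy, scipy, OpenCV 4.12 (cv2) and the standard library are available. Lean on these libraries where they do the work, as an engineer would, in place of code of your own. Each camera call takes 0.05 s, during which the arm holds its last target. There are 200 camera calls.

## Working session

There is one attempt and no reset: what is moved stays moved. The work goes in short steps, Python scripts to look and compute and a tool call to move; the robot and the scene stay as the last step left them, time stands still between calls to the robot, and variables do not carry over. Pictures are saved under pics/ and viewed, at most 14 in all, crops included, and the job is handed in when it is done.

Besides the shell and the picture viewer there is one more tool, called after ">>>" by a JSON object that holds its "fn" and its "kwargs", one argument or row to a line. apply_moves: Moves the arm, as the interface text tells. Its arguments: {"type":"object","properties":{"deltas":{"type":"string"},"grip_force":{"type":"number"}},"required":["deltas"]}

```bash
mkdir -p pics
python3 - <<'E'
from workcell import manip, imaging, order
import cv2, numpy as np
for n in("scene","top"):
    im=imaging.camera(n); cv2.imwrite(f"pics/{n}0.png",im[:,:,::-1])
    m=imaging.camera_model(n); print(n,np.round(m["mtx"],1).tolist(),np.round(m["dist_coeffs"],3),np.round(m["pose"],3).tolist())
s=manip.observe(); print(s["time_s"],np.round(s["ee_pos"],4),np.round(s["ee_rot"],4),s["gripper_width"])
E
```

```text
scene [[453.5, 0.0, 285.5], [0.0, 453.5, 211.0], [0.0, 0.0, 1.0]] [-0.045  0.     0.     0.     0.   ] [[-0.582, 0.643, -0.497, 1.088], [0.813, 0.459, -0.358, 0.425], [-0.002, -0.613, -0.79, 0.98], [0.0, 0.0, 0.0, 1.0]]
top [[399.7, 0.0, 282.9], [0.0, 399.7, 209.5], [0.0, 0.0, 1.0]] [-0.035  0.     0.     0.     0.   ] [[0.022, -0.989, 0.144, 0.388], [-1.0, -0.023, -0.004, 0.014], [0.007, -0.144, -0.99, 1.15], [0.0, 0.0, 0.0, 1.0]]
0.1 [0.1504 0.6576 0.2049] [ 1.122e-01  9.937e-01 -6.000e-04 -0.000e+00] 0.09375043335612727
```

View pics/scene0.png

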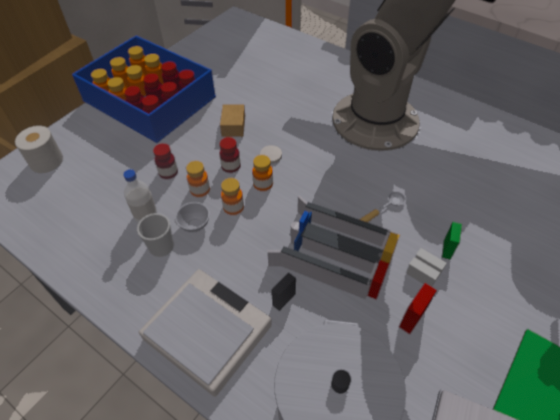

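View pics/top0.png

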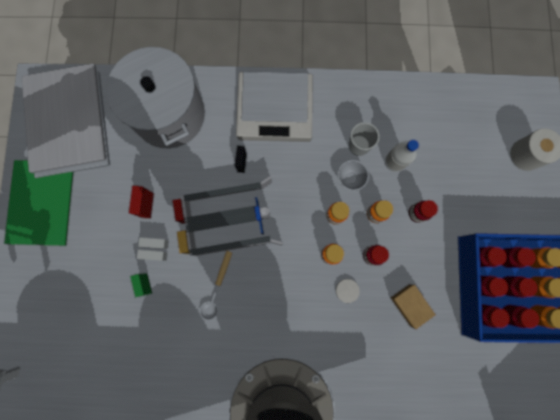

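Top view: the jars are gold at (340,212), (381,211), (333,254) and red at (425,210), (377,255). The jars in the blue crate (500–550, 255–320) are look-alikes. For tag_red there are two red blocks, (178,210) and (141,202). The one at (178,210) fits: it is the smaller and stands at the back of the rack. The black (241,158) and green (141,285) blocks are ruled out. I'll confirm in a crop.

Run:
```python
import cv2
a=cv2.imread("pics/top0.png")[140:310,120:445]
cv2.imwrite("pics/crop0.png",cv2.resize(a,None,fx=2.45,fy=2.45,interpolation=cv2.INTER_CUBIC))
a=cv2.imread("pics/scene0.png")[130:340,145:445]
cv2.imwrite("pics/crop1.png",cv2.resize(a,None,fx=2.6,fy=2.6,interpolation=cv2.INTER_CUBIC))
```

```text
(no output)
```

View pics/crop0.png

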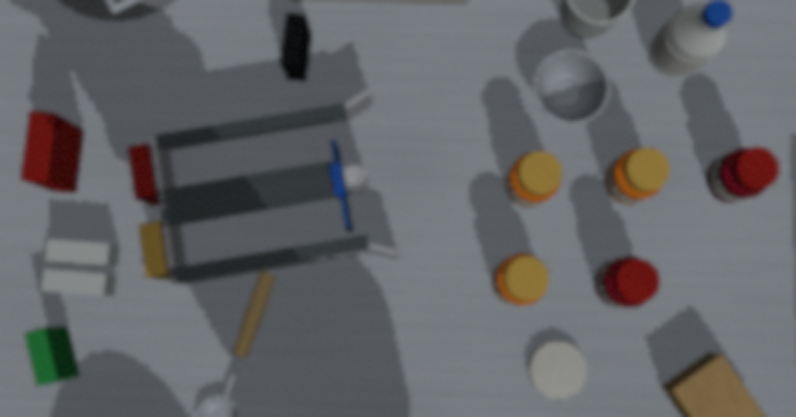

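View pics/crop1.png

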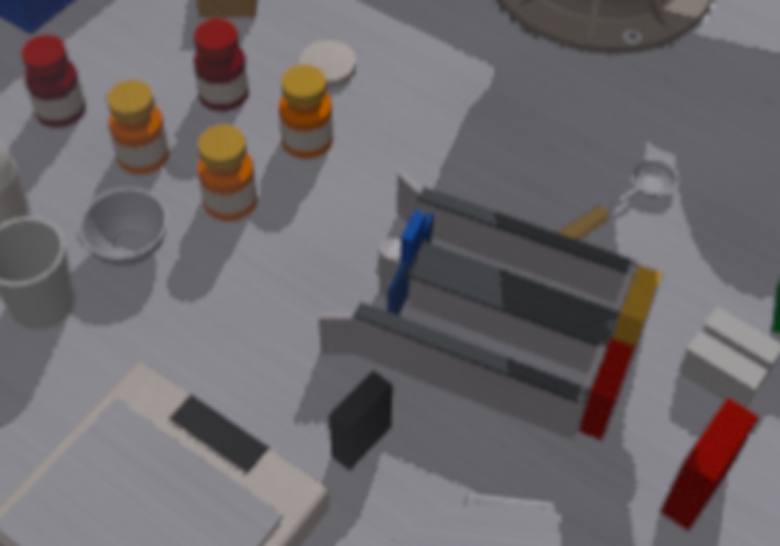

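The crops confirm it. The small red block at crop0 (143,173), touching the rack's back, is tag_red, and it marks the lane at larger world x. The gold tag at (153,248) marks the lane at smaller world x. The keeper stands at (340,185) and the white stand is at (76,267). Next I'll measure them.

```bash
cat > h.py <<'E'
from workcell import manip, imaging, order
import cv2, numpy as np
def cast(n,uv,z):
    m=imaging.camera_model(n); P=np.array(m["pose"])
    p=cv2.undistortPoints(np.array(uv,float).reshape(-1,1,2),np.array(m["mtx"]),np.array(m["dist_coeffs"])).reshape(-1,2)
    d=np.c_[p,np.ones(len(p))]@P[:3,:3].T; o=P[:3,3]
    return (o+d*((z-o[2])/d[:,2])[:,None])[:,:2]
def hsv(im): return cv2.cvtColor(im,cv2.COLOR_RGB2HSV)
def blobs(m,amin=15):
    k,l,s,c=cv2.connectedComponentsWithStats(m.astype(np.uint8)); 
    return [(l==i,s[i],c[i]) for i in range(1,k) if s[i][4]>=amin]
def project(n,X):
    m=imaging.camera_model(n); T=np.linalg.inv(np.array(m["pose"]))
    r,_=cv2.Rodrigues(T[:3,:3]); return cv2.projectPoints(np.array(X,float).reshape(-1,1,3),r,T[:3,3],np.array(m["mtx"]),np.array(m["dist_coeffs"]))[0].reshape(-1,2)
E
python3 - <<'E'
from h import *
pts={"top":dict(goldA=(340,209),redA=(427,208),goldlid2=(334,251),goldjam=(336,220),redlid=(378,254),redjam=(421,214),tagr=(177,208),tagrside=(182,214),tagg=(181,241),keep=(257,212),keepblade=(261,228),rail=(210,222),railL=(240,186),lane=(220,235),stand=(152,243),slot=(151,249),table=(300,280)),
"scene":dict(gold=(231,185),jam=(231,198),red=(228,145),rjam=(229,157),tagg=(391,242),tagr=(383,265),keep=(306,217),blade=(298,243),rail=(320,232),rail2=(360,250),standtop=(427,260))}
for n in pts:
    im=imaging.camera(n); H=hsv(im)
    np.save(f"{n}.npy",im)
    for k,(u,v) in pts[n].items(): print(n,k,H[v,u],end='; ')
    print()
E
```

```text
top goldA [ 21 154 137]; top redA [  1 211 104]; top goldlid2 [ 21 153 138]; top goldjam [ 14 212 137]; top redlid [  1 206 104]; top redjam [179 219  57]; top tagr [  0 219  71]; top tagrside [179 137  65]; top tagg [ 21 158  97]; top keep [109 201 119]; top keepblade [109 148  88]; top rail [100  39  39]; top railL [99 27 65]; top lane [107  19  94]; top stand [ 83   8 136]; top slot [103  18  97]; top table [107  18 127]; 
scene gold [ 21 177 156]; scene jam [ 11 192 106]; scene red [  0 195 123]; scene rjam [177 151  66]; scene tagg [ 21 195 114]; scene tagr [  1 240  87]; scene keep [109 216  97]; scene blade [110 165  54]; scene rail [110  21  72]; scene rail2 [105  23  45]; scene standtop [  0   2 144];
```

```bash
cat >> h.py <<'E'
def lids(n,im,th=(115,85)):
    H=hsv(im).astype(int); h,s,v=H[...,0],H[...,1],H[...,2]; out=[]
    for c,m in (("gold",(h>=18)&(h<=26)&(s>110)&(v>th[0])),("red",((h<=6)|(h>=176))&(s>165)&(v>th[1]))):
        for b,st,ce in blobs(m,60):
            vv,uu=np.nonzero(b); X=cast(n,np.c_[uu,vv],0.094)
            (x,y),(w,hh),a=cv2.minAreaRect(X.astype(np.float32))
            out.append((c,np.round(ce),np.round(X.mean(0)*1000,1),np.round([w*1000,hh*1000])))
    return out
E
python3 - <<'E'
from h import *
for n,th in(("top",(115,85)),("scene",(130,100))):
    im=np.load(n+".npy"); H=hsv(im).astype(int); h,s,v=H[...,0],H[...,1],H[...,2]
    for r in lids(n,im,th): print(n,*r)
    def rep(name,m,z,amin=15):
        for b,st,ce in blobs(m,amin):
            vv,uu=np.nonzero(b); X=cast(n,np.c_[uu,vv],z); r=cv2.minAreaRect(X.astype(np.float32))
            print(n,name,st.tolist(),np.round(X.mean(0)*1000,1),"rect",np.round(np.array(r[0])*1000,1),np.round(np.array(r[1])*1000,1),round(r[2],1))
    box=np.zeros(h.shape,bool)
    if n=="top": box[170:270,120:275]=1
    else: box[190:335,280:450]=1
    rep("tagr",box&((h<6)|(h>176))&(s>190),0.08)
    rep("tagg",box&(h>17)&(h<26)&(s>120)&(v>80),0.08)
    rep("blue",box&(h>100)&(h<118)&(s>120)&(v>(100 if n=="top" else 70)),0.11,5)
    rep("dark",box&(s<60)&(v<72),0.071,60)
    rep("white",box&(s<15)&(v>125),0.045,30)
E
```

```text
top gold [384. 209.] [ 549.9 -260.9] [43. 43.]
top gold [340. 210.] [ 543.4 -142.8] [43. 43.]
top gold [334. 253.] [ 428.4 -128.3] [45. 42.]
top gold [554. 257.] [ 429.8 -720. ] [31. 44.]
top gold [555. 287.] [ 350.4 -717.4] [25. 43.]
top gold [414. 306.] [ 295.4 -337.4] [85. 58.]
top gold [556. 318.] [ 269.7 -714.8] [19. 42.]
top red [135. 200.] [557.2 406. ] [26. 74.]
top red [429. 208.] [ 553.8 -382.1] [39. 40.]
top red [379. 254.] [ 428.  -247.6] [39. 42.]
top red [497. 256.] [ 429.6 -562.9] [44. 43.]
top red [526. 257.] [ 429.7 -644. ] [40. 42.]
top red [498. 287.] [ 349.5 -562.5] [43. 44.]
top red [528. 287.] [ 349.8 -643.5] [42. 44.]
top red [500. 318.] [ 269.1 -562.8] [41. 43.]
top red [530. 318.] [ 269.3 -643.7] [41. 44.]
top tagr [130, 187, 22, 30, 504] [556.3 396.4] rect [557.2 395.8] [53.5 77.7] 86.9
top tagr [174, 200, 9, 22, 123] [535.2 293.3] rect [533.8 293.3] [59.3 16.5] 11.4
top tagg [178, 231, 10, 22, 157] [451.1 276.7] rect [450.6 276.7] [57. 20.] 10.8
top blue [256, 207, 5, 13, 45] [528.  76.] rect [528.5  76.4] [32.8  9.7] 14.1
top dark [179, 183, 91, 73, 2320] 
[... 1729 characters left out ...]
scene dark [302, 223, 81, 41, 1058] [517.  191.9] rect [521.8 180.6] [ 60.4 193.6] 12.2
scene dark [282, 250, 90, 37, 506] [590.9 203.1] rect [593.8 182.8] [ 19.8 217.5] 11.4
scene dark [280, 273, 16, 37, 427] [693.7 144.5] rect [696.1 148.4] [89.6 34.1] 36.0
scene white [280, 190, 37, 61, 1016] [491.   12.4] rect [499.2  44. ] [192.5  97.4] 36.0
scene white [393, 190, 12, 5, 33] [264.7 214.2] rect [269.  213.4] [14.1 30. ] 35.6
scene white [382, 197, 64, 138, 3264] [449.9 324.7] rect [441.  341.7] [389.4 148.2] 30.0
scene white [422, 271, 28, 64, 1018] [537.5 448. ] rect [511.4 431. ] [172.7  57.9] 23.4
scene white [280, 305, 81, 30, 1428] [716.6 238.1] rect [701.5 239. ] [ 68.6 174.3] 35.5
```

Run:
```python
from h import *
a=np.deg2rad(101.2); ex=np.array([np.cos(a),np.sin(a)]); ey=np.array([-ex[1],ex[0]]); O=np.array([.5157,.1683])
def prof(n,xs,ys,z):
    g=cv2.cvtColor(np.load(n+".npy"),cv2.COLOR_RGB2GRAY)
    X,Y=np.meshgrid(xs,ys); W=O+X[...,None]*ex+Y[...,None]*ey
    p=project(n,np.dstack([W,np.full(X.shape,z)]).reshape(-1,3)).astype(np.float32).reshape(X.shape+(2,))
    return cv2.remap(g,p,None,cv2.INTER_LINEAR)
ys=np.arange(-100,101,2)/1000
for n in("top","scene"):
  for lo,hi in((-75,-40),(0,30),(50,85)):
    P=prof(n,np.arange(lo,hi,2)/1000,ys,.071).mean(1); print(n,lo,"y=-100..100 step2",P.round().astype(int).tolist())
xs=np.arange(-130,140,2)/1000
for n in("top","scene"):
    for y0 in(-72,0,72):
        P=prof(n,xs,np.arange(y0-5,y0+5,1)/1000,.071).mean(0); print(n,y0,"x=-130.. step2",P.round().astype(int).tolist())
```

```text
top -75 y=-100..100 step2 [86, 86, 86, 86, 86, 85, 82, 75, 66, 60, 57, 56, 56, 55, 54, 53, 57, 66, 76, 83, 86, 87, 87, 87, 87, 87, 87, 87, 87, 87, 86, 87, 88, 88, 88, 87, 86, 82, 75, 66, 60, 56, 55, 55, 55, 55, 56, 56, 56, 57, 57, 56, 56, 56, 55, 55, 55, 56, 60, 68, 77, 84, 88, 89, 89, 89, 88, 88, 88, 88, 88, 88, 88, 88, 88, 88, 88, 88, 88, 88, 88, 84, 76, 68, 61, 58, 57, 57, 58, 61, 64, 69, 73, 79, 84, 87, 87, 87, 87, 87, 87]
top 0 y=-100..100 step2 [89, 89, 88, 88, 87, 86, 83, 75, 66, 58, 56, 55, 55, 54, 53, 53, 57, 66, 77, 84, 87, 88, 88, 88, 88, 89, 89, 89, 88, 88, 88, 88, 88, 88, 88, 87, 85, 80, 71, 59, 49, 44, 41, 41, 40, 40, 40, 39, 39, 39, 38, 39, 38, 38, 38, 38, 38, 40, 47, 60, 73, 83, 88, 89, 89, 89, 89, 89, 89, 89, 89, 89, 90, 90, 90, 90, 90, 89, 89, 88, 86, 80, 70, 56, 45, 40, 39, 38, 38, 40, 44, 51, 62, 72, 79, 82, 83, 83, 83, 83, 83]
top 50 y=-100..100 step2 [88, 88, 88, 87, 86, 84, 78, 67, 54, 43, 38, 37, 37, 36, 37, 41, 50, 62, 74, 81, 85, 86, 86, 86, 87, 86, 86, 86, 86, 86, 86, 86, 86, 86, 86, 86, 85, 79, 69, 55, 44, 38, 37, 36, 36, 36, 37, 37, 37, 37, 37, 37, 37, 37
[... 4237 characters left out ...]
3, 43, 43, 43, 43, 43, 42, 43, 43, 43, 43, 44, 47, 52, 56, 58, 60, 64, 65, 65, 65, 65, 65, 65, 66, 66, 66, 70, 83, 104, 122, 134]
scene 72 x=-130.. step2 [78, 79, 82, 85, 88, 93, 96, 96, 92, 80, 71, 66, 66, 65, 66, 66, 66, 66, 66, 65, 65, 66, 66, 66, 66, 66, 65, 65, 66, 66, 67, 66, 66, 66, 66, 66, 66, 66, 67, 67, 66, 66, 66, 67, 67, 66, 65, 61, 57, 52, 47, 44, 44, 44, 44, 44, 44, 44, 44, 44, 44, 44, 44, 43, 44, 44, 44, 43, 43, 43, 44, 44, 43, 43, 43, 44, 43, 42, 43, 43, 42, 43, 43, 43, 43, 43, 42, 43, 43, 43, 42, 43, 43, 43, 43, 42, 43, 43, 43, 43, 42, 42, 42, 43, 43, 43, 43, 43, 42, 43, 44, 44, 43, 43, 48, 60, 75, 84, 87, 89, 90, 90, 90, 89, 90, 89, 89, 92, 99, 112, 122, 127, 131, 135, 136]
```

Run:
```python
from h import *
a=np.deg2rad(101.2); ex=np.array([np.cos(a),np.sin(a)]); ey=np.array([-ex[1],ex[0]]); O=np.array([.518,.170])
for n,box in(("top",(190,245,245,275)),("scene",(205,250,285,320))):
    H=hsv(np.load(n+".npy")).astype(int); r0,r1,c0,c1=box
    for z in(.11,.07):
        m=np.zeros(H.shape[:2],bool); m[r0:r1,c0:c1]=((H[...,0]>100)&(H[...,0]<118)&(H[...,1]>90))[r0:r1,c0:c1]
        vv,uu=np.nonzero(m); X=(cast(n,np.c_[uu,vv],z)-O)*1000; x,y=X@ex,X@ey
        print(n,z,"range x",np.round([x.min(),x.max()]),"y",np.round([y.min(),y.max()]))
    S=H[r0:r1,c0:c1]; print("sat"); print(S[...,1]*((S[...,0]>100)&(S[...,0]<118)&(S[...,1]>60)) if n=="scene" else "")
    b=cv2.resize(np.load(n+".npy")[r0:r1,c0:c1,::-1],None,fx=10,fy=10,interpolation=cv2.INTER_CUBIC); cv2.imwrite(f"pics/k_{n}.png",b)
b1=cv2.imread("pics/k_top.png");b2=cv2.imread("pics/k_scene.png")
h=max(b1.shape[0],b2.shape[0]); f=lambda b:cv2.copyMakeBorder(b,0,h-b.shape[0],0,10,cv2.BORDER_CONSTANT)
cv2.imwrite("pics/k.png",np.hstack([f(b1),f(b2)]))
for P in [(-94,y,z) for z,y in((110,-18),(110,18),(70,-50),(70,50))]:
    W=O+P[0]/1000*ex+P[1]/1000*ey
    print(P,[np.round((project(n,[[W[0],W[1],P[2]/1000]])[0]-o)*10+5) for n,o in(("top",np.array([245,190])),("scene",np.array([285,205])))])
```

```text
top 0.11 range x [-101.  -85.] y [-33.  62.]
top 0.07 range x [-100.  -84.] y [-40.  58.]
sat

scene 0.11 range x [-101.  -69.] y [-87.  27.]
scene 0.07 range x [-112.  -79.] y [-63.  57.]
sat
[[0 0 0 ... 0 0 0]
 [0 0 0 ... 0 0 0]
 [0 0 0 ... 0 0 0]
 ...
 [0 0 0 ... 0 0 0]
 [0 0 0 ... 0 0 0]
 [0 0 0 ... 0 0 0]]
(-94, -18, 110) [array([114., 139.]), array([149., 198.])]
(-94, 18, 110) [array([136., 273.]), array([208.,  88.])]
(-94, -50, 70) [array([104.,  49.]), array([ 92., 394.])]
(-94, 50, 70) [array([163., 407.]), array([252.,  93.])]
```

View pics/k.png

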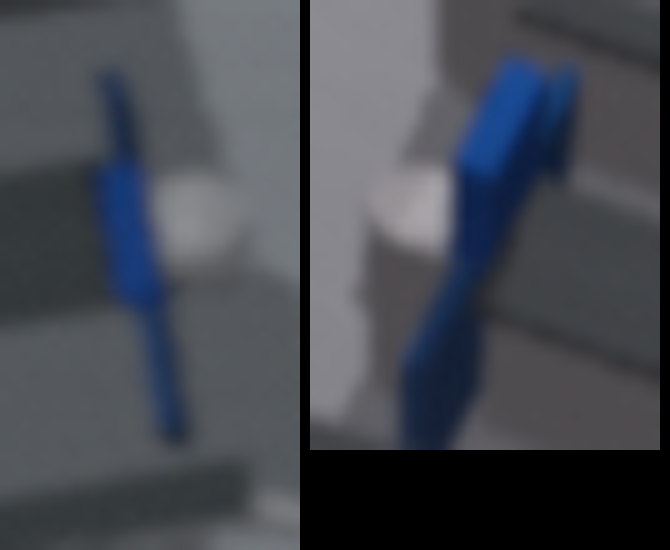

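Keeper: the tab spans (122,165)–(140,302) in the top crop and lies about 7 mm towards rack +y of the rack centre, so it must be re-centred when it goes back. Next I'll refine the stand.

Run:
```python
from h import *
C=np.array([.431,.373])
for n in("top","scene"):
  g=cv2.cvtColor(np.load(n+".npy"),cv2.COLOR_RGB2GRAY)
  for deg in(-3.,):
    a=np.deg2rad(deg); ex=np.array([np.cos(a),np.sin(a)]); ey=np.array([-ex[1],ex[0]])
    def P(xs,ys):
        X,Y=np.meshgrid(xs,ys); W=C+X[...,None]*ex+Y[...,None]*ey
        p=project(n,np.dstack([W,np.full(X.shape,.045)]).reshape(-1,3)).astype(np.float32).reshape(X.shape+(2,))
        return cv2.remap(g,p,None,cv2.INTER_LINEAR)
    xs=np.arange(-44,45,2)/1000
    for lo,hi in((-28,-10),(-8,8),(10,28)): print(n,"x-44..",lo,P(xs,np.arange(lo,hi,2)/1000).mean(0).round().astype(int).tolist())
    ys=np.arange(-50,51,2)/1000
    for lo in(-24,10): print(n,"y-50..",lo,P(np.arange(lo,lo+15,2)/1000,ys).mean(1).round().astype(int).tolist())
```

```text
top x-44.. -28 [121, 121, 120, 120, 120, 120, 122, 125, 129, 133, 135, 135, 135, 135, 135, 135, 135, 134, 130, 121, 109, 97, 91, 93, 102, 117, 127, 133, 135, 135, 135, 135, 135, 135, 134, 131, 123, 111, 100, 91, 89, 88, 87, 87, 87]
top x-44.. -8 [118, 118, 118, 119, 120, 120, 123, 126, 130, 133, 135, 135, 135, 135, 136, 135, 135, 134, 130, 123, 110, 99, 93, 95, 106, 118, 128, 133, 135, 135, 135, 136, 135, 135, 134, 130, 122, 110, 98, 92, 88, 88, 88, 88, 88]
top x-44.. 10 [86, 87, 88, 90, 92, 95, 101, 110, 121, 128, 133, 135, 135, 135, 135, 135, 135, 133, 129, 121, 109, 98, 91, 94, 104, 118, 127, 133, 135, 135, 135, 135, 135, 135, 134, 130, 122, 110, 99, 91, 89, 88, 88, 88, 88]
top y-50.. -24 [112, 103, 92, 83, 79, 81, 89, 104, 118, 129, 133, 135, 135, 135, 135, 135, 135, 135, 135, 135, 135, 135, 135, 135, 135, 135, 135, 135, 135, 135, 135, 135, 135, 135, 134, 135, 135, 134, 134, 134, 133, 128, 120, 109, 99, 98, 102, 109, 114, 118, 119]
top y-50.. 10 [113, 103, 92, 83, 78, 80, 88, 101, 116, 127, 132, 134, 134, 134, 135, 135, 135, 135, 135, 134, 135, 135, 135, 135, 135, 135, 134, 134, 
[... 645 characters left out ...]
156, 156, 156, 156, 156, 156, 155, 152, 142, 125, 104, 92, 93, 107, 128, 145, 153, 155, 156, 156, 156, 156, 156, 155, 152, 143, 125, 104, 90, 85, 84, 84, 84, 84, 84]
scene y-50.. -24 [137, 137, 137, 136, 137, 138, 142, 148, 153, 156, 156, 156, 156, 156, 156, 156, 156, 156, 156, 156, 155, 156, 156, 156, 156, 155, 155, 155, 156, 155, 156, 155, 155, 155, 155, 155, 155, 155, 155, 155, 153, 142, 120, 102, 97, 96, 97, 100, 109, 120, 129]
scene y-50.. 10 [137, 136, 136, 136, 137, 137, 141, 148, 153, 155, 156, 156, 156, 156, 156, 156, 156, 155, 156, 156, 156, 156, 156, 156, 155, 155, 155, 156, 156, 156, 155, 155, 155, 155, 155, 155, 155, 155, 155, 154, 153, 143, 120, 100, 95, 97, 97, 97, 97, 97, 97]
```

```bash
cat >> h.py <<'E'
from scipy.spatial.transform import Rotation as Rn
def rk(x,y,O=(.518,.170),deg=101.2):
    a=np.deg2rad(deg); return np.array(O)+x/1000*np.array([np.cos(a),np.sin(a)])+y/1000*np.array([-np.sin(a),np.cos(a)])
def to(p,z,yaw):
    "print turn, then shift in tool axes after that turn; yaw = heading of tool y, deg"
    s=manip.observe(); R=Rn.from_quat(s["ee_rot"]).as_matrix(); y0=np.arctan2(R[1,1],R[0,1]); a=np.deg2rad(yaw)
    t=(y0-a+np.pi)%(2*np.pi)-np.pi
    ty=np.array([np.cos(a),np.sin(a),0]); tz=np.array([0,0,-1.]); tx=np.cross(ty,tz)
    d=np.r_[p,z]-s["ee_pos"]
    print("t",round(s["time_s"],2),"turn",round(t,4),"dx,dy,dz",np.round([d@tx,d@ty,d@tz],4),"q7",round(s["joint_pos"][6],2),"w",round(s["gripper_width"],4),"F",np.round(s["force"],1),"tilt",np.round(R[:2,2],3))
E
python3 -c "
from h import *
to(rk(-94,7.5),.2,101.2)"
```

```text
t 0.2 turn -0.4203 dx,dy,dz [-0.2583 -0.6439  0.005 ] q7 -0.07 w 0.0938 F [ 0.7 -0.3  0.1] tilt [-0.    -0.001]
```

>>> {"fn": "apply_moves", "kwargs": {
  "deltas": "0.06 0 0 0 -0.105;0.06 0 0 0 -0.105;0.06 0 0 0 -0.105;0.06 0 0 0 -0.105;0.06 -0.013 -0.032 0 0;0.06 -0.013 -0.032 0 0;0.06 -0.013 -0.032 0 0;0.06 -0.013 -0.032 0 0;0.06 -0.013 -0.032 0 0;0.06 -0.013 -0.032 0 0",
  "grip_force": 15
}}

```text
time_s: 1.03
ee_pos: [0.2649, 0.4831, 0.2054]
ee_rot: [-0.097, 0.995, -0.0, -0.0]
force: [0.6, -0.1, -0.9]
gripper_width: 0.0595
finger_force: 0.0
```

>>> {"fn": "apply_moves", "kwargs": {
  "deltas": "0.06 -0.013 -0.032 0 0;0.06 -0.013 -0.032 0 0;0.06 -0.013 -0.032 0 0;0.06 -0.013 -0.032 0 0;0.06 -0.013 -0.032 0 0;0.06 -0.013 -0.032 0 0;0.06 -0.013 -0.032 0 0;0.06 -0.013 -0.032 0 0;0.06 -0.013 -0.032 0 0;0.06 -0.013 -0.032 0 0"
}}

```text
time_s: 1.87
ee_pos: [0.4544, 0.1944, 0.2056]
ee_rot: [-0.097, 0.995, 0.0, 0.0]
force: [0.6, 0.1, 0.7]
gripper_width: 0.06
finger_force: 0.0
```

```bash
python3 -c "
from h import *
to(rk(-94,7.5),.078,101.2)"
```

```text
t 1.87 turn -0.0002 dx,dy,dz [-0.0501 -0.1303  0.1276] q7 1.28 w 0.06 F [0.6 0.1 0.7] tilt [0. 0.]
```

>>> {"fn": "apply_moves", "kwargs": {
  "deltas": "0.06 -0.0125 -0.0325 0 0;0.06 -0.0125 -0.0325 0 0;0.06 -0.0125 -0.0325 0 0;0.06 -0.0125 -0.0325 0 0;0.06 0 0 0.03 0;0.06 0 0 0.03 0;0.06 0 0 0.03 0;0.06 0 0 0.02 0;0.06 0 0 0 0;0.06 0 0 0 0"
}}

```text
time_s: 2.7
ee_pos: [0.5276, 0.0779, 0.0952]
ee_rot: [-0.097, 0.995, -0.0, -0.001]
force: [1.3, -0.3, 1.2]
gripper_width: 0.0601
finger_force: 0.0
```

```bash
python3 -c "
from h import *
to(rk(-94,7.5),.078,101.2)
for n in('scene','top'):
    im=imaging.camera(n)[:,:,::-1]; a=im[170:280,240:390] if n=='scene' else im[150:280,170:320]
    cv2.imwrite('pics/b_'+n+'.png',cv2.resize(a,(600,440 if n=='scene' else 520)))
"
```

```text
t 2.7 turn -0.0006 dx,dy,dz [-0.001  -0.0018  0.0172] q7 1.66 w 0.0601 F [ 1.3 -0.3  1.2] tilt [-0.002 -0.001]
```

View pics/b_scene.png

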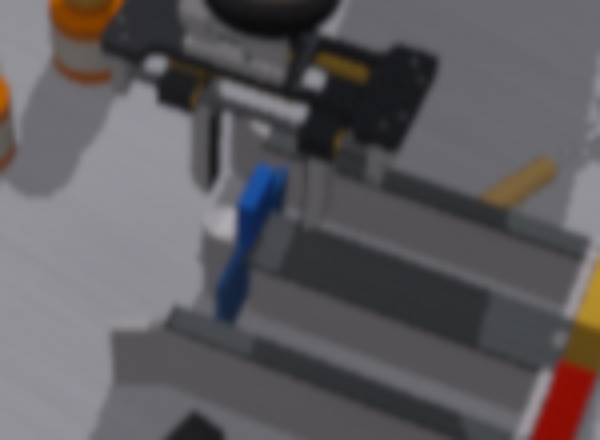

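Fingers straddle the blue tab (crop 262,190). I'll finish the descent and grip.

>>> {"fn": "apply_moves", "kwargs": {
  "deltas": "0.06 -0.001 -0.0018 0.008 0;0.06 0 0 0.009 0;0.06 0 0 0 0;0.005 0 0 0 0;0.005 0 0 0 0;0.005 0 0 0 0;0.005 0 0 0 0;0.005 0 0 0 0;0.005 0 0 0 0;0.005 0 0 0 0"
}}

```text
time_s: 3.63
ee_pos: [0.5294, 0.0767, 0.0785]
ee_rot: [-0.097, 0.995, 0.0, 0.0]
force: [0.5, 0.2, 0.1]
gripper_width: 0.0164
finger_force: 0.0
```

```bash
python3 -c "
from h import *
to(rk(-94,7.5),.078,101.2)"
```

```text
t 3.63 turn -0.0003 dx,dy,dz [ 0.0006 -0.0002  0.0005] q7 1.68 w 0.0164 F [0.5 0.2 0.1] tilt [0. 0.]
```

Still closing. Hold a few rows, then lift.

>>> {"fn": "apply_moves", "kwargs": {
  "deltas": "0.005 0 0 0 0;0.005 0 0 0 0;0.005 0 0 0 0;0.005 0 0 0 0;0.005 0 0 0 0;0.005 0 0 -0.01 0;0.005 0 0 -0.02 0;0.005 0 0 -0.025 0;0.005 0 0 -0.03 0;0.005 0 0 -0.015 0"
}}

```text
time_s: 4.47
ee_pos: [0.5301, 0.0767, 0.1818]
ee_rot: [-0.097, 0.995, 0.0, 0.001]
force: [0.9, 0.2, -1.2]
gripper_width: 0.012
finger_force: 15.0
```

```bash
python3 -c "
from h import *
to((.4307,.373),.178,-3)"
```

```text
t 4.47 turn 1.8179 dx,dy,dz [ 0.2907 -0.1148  0.0038] q7 1.61 w 0.012 F [ 0.9  0.2 -1.2] tilt [0.002 0.001]
```

>>> {"fn": "apply_moves", "kwargs": {
  "deltas": "0.005 0 0 0 0.12;0.005 0 0 0 0.12;0.005 0 0 0 0.12;0.005 0 0 0 0.12;0.005 0 0 0 0.12;0.005 0 0 0 0.12;0.005 0 0 0 0.12;0.005 0 0 0 0.12;0.005 0 0 0 0.12;0.005 0 0 0 0.12"
}}

```text
time_s: 5.3
ee_pos: [0.5291, 0.0767, 0.1789]
ee_rot: [0.484, 0.875, 0.0, -0.0]
force: [0.1, 0.3, -1.9]
gripper_width: 0.0117
finger_force: 15.0
```

>>> {"fn": "apply_moves", "kwargs": {
  "deltas": "0.005 0 0 0 0.12;0.005 0 0 0 0.12;0.005 0 0 0 0.12;0.005 0 0 0 0.12;0.005 0 0 0 0.12;0.005 0 0 0 0.018;0.005 0.029 -0.0115 0 0;0.005 0.029 -0.0115 0 0;0.005 0.029 -0.0115 0 0;0.005 0.029 -0.0115 0 0"
}}

```text
time_s: 6.13
ee_pos: [0.4887, 0.1961, 0.1789]
ee_rot: [0.724, 0.69, 0.0, -0.0]
force: [0.8, 0.2, -1.7]
gripper_width: 0.0118
finger_force: 15.0
```

>>> {"fn": "apply_moves", "kwargs": {
  "deltas": "0.005 0.029 -0.0115 0 0;0.005 0.029 -0.0115 0 0;0.005 0.029 -0.0115 0 0;0.005 0.029 -0.0115 0 0;0.005 0.029 -0.0115 0 0;0.005 0.029 -0.0115 0 0;0.005 0 0 0.02 0;0.005 0 0 0.015 0;0.005 0 0 0 0;0.005 0 0 0 0"
}}

```text
time_s: 6.97
ee_pos: [0.4294, 0.3717, 0.1435]
ee_rot: [0.725, 0.689, -0.001, 0.0]
force: [0.6, -0.1, -1.0]
gripper_width: 0.0116
finger_force: 15.0
```

```bash
python3 -c "
from h import *
to((.4307,.373),.078,-3)
for n,b in(('scene',(195,330,370,500)),('top',(190,310,80,230))):
    im=imaging.camera(n); np.save('s_'+n+'.npy',im); a=im[b[0]:b[1],b[2]:b[3],::-1]
    cv2.imwrite('pics/c_'+n+'.png',cv2.resize(a,None,fx=3,fy=3,interpolation=cv2.INTER_CUBIC))
a,b=[cv2.imread('pics/c_%s.png'%n) for n in('scene','top')]
h=max(a.shape[0],b.shape[0]);cv2.imwrite('pics/c.png',np.hstack([cv2.copyMakeBorder(i,0,h-i.shape[0],0,0,0) for i in(a,b)])[:, :800])
"
```

```text
t 6.97 turn 0.0023 dx,dy,dz [0.0013 0.0012 0.0655] q7 -0.64 w 0.0116 F [ 0.6 -0.1 -1. ] tilt [-0.001 -0.001]
```

View pics/c.png

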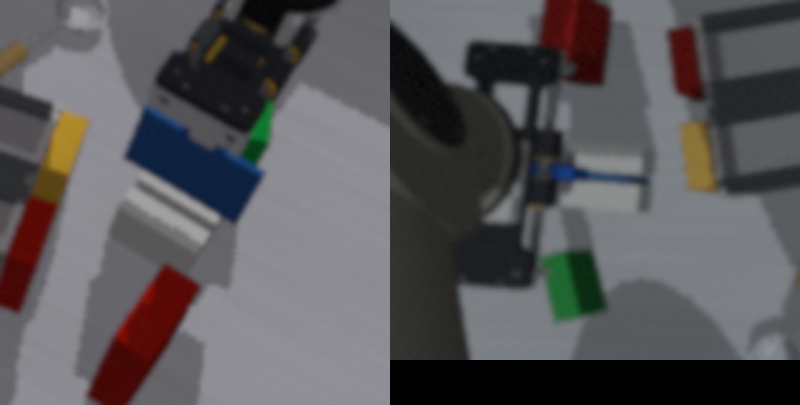

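Crop: blade over the white stand (scene crop ~195,170), aligned with the slot. Correct and lower.

>>> {"fn": "apply_moves", "kwargs": {
  "deltas": "0.005 0.0013 0.0012 0 0.002;0.005 0 0 0.008 0;0.005 0 0 0.008 0;0.005 0 0 0.008 0;0.005 0 0 0.008 0;0.005 0 0 0.008 0;0.005 0 0 0.008 0;0.005 0 0 0.008 0;0.005 0 0 0.006 0;0.005 0 0 0 0"
}}

```text
time_s: 7.9
ee_pos: [0.4304, 0.3729, 0.0801]
ee_rot: [0.726, 0.688, -0.001, 0.0]
force: [-0.6, 0.3, -1.1]
gripper_width: 0.012
finger_force: 15.0
```

```bash
python3 -c "
from h import *
to((.4307,.373),.078,-3)"
```

```text
t 7.9 turn -0.0017 dx,dy,dz [0.0001 0.0003 0.0021] q7 -0.59 w 0.012 F [-0.6  0.3 -1.1] tilt [-0.001 -0.002]
```

>>> {"fn": "apply_moves", "kwargs": {
  "deltas": "0.005 0 0 0.0015 0;0.005 0 0 0 0;0.04 0 0 0 0;0.04 0 0 0 0;0.04 0 0 0 0;0.04 0 0 0 0;0.04 0 0 -0.01 0;0.06 0 0 -0.03 0;0.07 0 0 -0.03 0;0.07 0 0 -0.03 0"
}}

```text
time_s: 8.73
ee_pos: [0.4309, 0.3729, 0.1818]
ee_rot: [0.726, 0.688, -0.0, 0.0]
force: [-0.2, 0.4, -0.0]
gripper_width: 0.0568
finger_force: 0.0
```

```bash
cat > look.py <<'E'
from h import *
r={}
for n,th in(("top",(115,85)),("scene",(130,100))):
    for l in lids(n,imaging.camera(n),th):
        x,y=l[2]
        if x>380 and x<620 and y>-480 and y<250 and max(l[3])<60: print(n,l[0],l[2],l[3])
E
python3 look.py; python3 -c "
from h import *
to((.543,-.144),.18,11.2)"
```

```text
top gold [ 549.8 -260.5] [43. 43.]
top gold [ 543.1 -142.5] [46. 43.]
top gold [ 428.5 -128.1] [44. 45.]
top red [ 553.5 -381.5] [41. 40.]
top red [ 428. -247.] [41. 42.]
scene gold [ 428.4 -129.1] [42. 41.]
scene gold [ 550.3 -262.1] [40. 41.]
scene gold [ 543.5 -144.4] [44. 43.]
scene red [ 428.7 -248.3] [41. 39.]
scene red [ 555.6 -382.6] [35. 40.]
t 8.83 turn -0.2501 dx,dy,dz [-0.5303  0.0073  0.005 ] q7 -0.67 w 0.0647 F [ 1.2 -0.2  0.2] tilt [0.004 0.006]
```

>>> {"fn": "apply_moves", "kwargs": {
  "deltas": "0.075 0 0 0 -0.125;0.075 0 0 0 -0.125;0.075 -0.035 0.0005 0 0;0.075 -0.035 0.0005 0 0;0.075 -0.035 0.0005 0 0;0.075 -0.035 0.0005 0 0;0.075 -0.035 0.0005 0 0;0.075 -0.035 0.0005 0 0;0.075 -0.035 0.0005 0 0;0.075 -0.035 0.0005 0 0"
}}

```text
time_s: 9.67
ee_pos: [0.4893, 0.0979, 0.1804]
ee_rot: [0.635, 0.773, 0.0, -0.0]
force: [2.0, 1.4, 0.6]
gripper_width: 0.0754
finger_force: 0.0
```

>>> {"fn": "apply_moves", "kwargs": {
  "deltas": "0.075 -0.035 0.0005 0 0;0.075 -0.035 0.0005 0 0;0.075 -0.035 0.0005 0 0;0.075 -0.035 0.0005 0 0;0.075 -0.035 0.0005 0 0;0.075 -0.035 0.0005 0 0;0.075 -0.035 0.0005 0 0;0.075 0 0 0.02 0;0.075 0 0 0 0;0.075 0 0 0 0"
}}

```text
time_s: 10.5
ee_pos: [0.5398, -0.1402, 0.1597]
ee_rot: [0.635, 0.773, -0.001, -0.001]
force: [0.2, 0.6, -0.1]
gripper_width: 0.0751
finger_force: 0.0
```

```bash
python3 -c "
from h import *
to((.5435,-.1435),.076,11.2)"
```

```text
t 10.5 turn -0.0005 dx,dy,dz [-0.004   0.003   0.0837] q7 0.63 w 0.0751 F [ 0.2  0.6 -0.1] tilt [-0.002 -0.   ]
```

>>> {"fn": "apply_moves", "kwargs": {
  "deltas": "0.075 -0.004 0.003 0.03 0;0.075 0 0 0.03 0;0.075 0 0 0.0235 0;0.075 0 0 0 0;0.04 0 0 0 0;0.04 0 0 0 0;0.04 0 0 0 0;0.04 0 0 0 0;0.04 0 0 0 0;0.04 0 0 0 0",
  "grip_force": 25
}}

```text
time_s: 11.33
ee_pos: [0.5449, -0.1434, 0.0777]
ee_rot: [0.635, 0.773, 0.001, 0.001]
force: [-2.8, 1.0, 11.4]
gripper_width: 0.0475
finger_force: 25.0
```

```bash
python3 -c "
from h import *
to(rk(-180,44),.082,11.2)"
```

```text
t 11.33 turn 0.0006 dx,dy,dz [ 0.1327 -0.0095 -0.0043] q7 0.73 w 0.0475 F [-2.8  1.  11.4] tilt [0.002 0.   ]
```

>>> {"fn": "apply_moves", "kwargs": {
  "deltas": "0.04 0 0 0 0;0.04 0 0 -0.008 0;0.04 0.0265 -0.0019 0 0;0.04 0.0265 -0.0019 0 0;0.04 0.0265 -0.0019 0 0;0.04 0.0265 -0.0019 0 0;0.04 0.0265 -0.0019 0 0;0.04 0 0 0 0;0.04 0 0 0 0;0.04 0 0 0 0"
}}

```text
time_s: 12.17
ee_pos: [0.5094, -0.0156, 0.085]
ee_rot: [0.634, 0.773, 0.0, 0.0]
force: [-0.1, -0.9, -1.6]
gripper_width: 0.0471
finger_force: 25.0
```

```bash
python3 -c "
from h import *
to(rk(-180,44),.079,11.2)
to(rk(71,44),.079,11.2)
for n in('scene','top'):
    im=imaging.camera(n)[:,:,::-1]; a=im[110:300,200:420] if n=='scene' else im[150:300,170:370]
    cv2.imwrite('pics/d_'+n+'.png',cv2.resize(a,None,fx=2,fy=2))
a,b=[cv2.imread('pics/d_%s.png'%n) for n in('scene','top')]
a=cv2.resize(a,(399,340));b=cv2.resize(b,(400,300));cv2.imwrite('pics/d.png',np.hstack([a,cv2.copyMakeBorder(b,0,40,0,0,0)]))
"
```

```text
t 12.17 turn 0.0007 dx,dy,dz [0.0004 0.0005 0.006 ] q7 0.46 w 0.0471 F [-0.1 -0.9 -1.6] tilt [ 0.001 -0.   ]
t 12.17 turn 0.0007 dx,dy,dz [0.2514 0.0005 0.006 ] q7 0.46 w 0.0471 F [-0.1 -0.9 -1.6] tilt [ 0.001 -0.   ]
```

View pics/d.png

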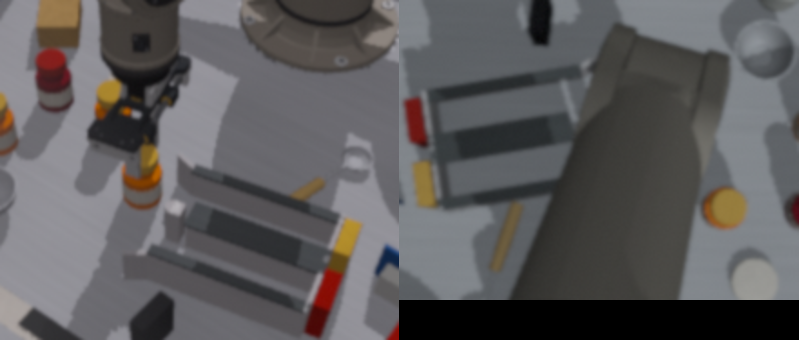

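Jar held upright in front of the gold lane (scene crop 142,180). Lower to about 2 mm off the table and slide in.

>>> {"fn": "apply_moves", "kwargs": {
  "deltas": "0.04 0 0.0005 0.0055 0;0.04 0.012 0 0 0;0.04 0.02 0 0 0;0.04 0.025 0 0 0;0.04 0.03 0 0 0;0.04 0.03 0 0 0;0.04 0.03 0 0 0;0.04 0.03 0 0 0;0.04 0.03 0 0 0;0.04 0.025 0 0 0"
}}

```text
time_s: 13.1
ee_pos: [0.4642, 0.2138, 0.0786]
ee_rot: [0.635, 0.773, -0.0, -0.0]
force: [0.7, -0.7, -2.4]
gripper_width: 0.0476
finger_force: 25.0
```

```bash
python3 -c "
from h import *
to(rk(71,44),.079,11.2)"
```

```text
t 13.1 turn 0.0002 dx,dy,dz [ 0.0176  0.0003 -0.0004] q7 -0.01 w 0.0476 F [ 0.7 -0.7 -2.4] tilt [-0. -0.]
```

>>> {"fn": "apply_moves", "kwargs": {
  "deltas": "0.04 0.006 0 0.001 0;0.04 0.006 0 0 0;0.04 0.002 0 0 0;0.04 0.002 0 0 0;0.04 0.002 0 0 0;0.04 0.001 0 0 0;0.04 0.001 0 0 0;0.04 0 0 0 0;0.04 0 0 0 0;0.04 0 0 0 0"
}}

```text
time_s: 13.93
ee_pos: [0.4617, 0.2302, 0.0783]
ee_rot: [0.635, 0.772, -0.0, 0.0]
force: [-2.7, -5.9, 16.4]
gripper_width: 0.0475
finger_force: 25.1
```

```bash
python3 -c "
from h import *
to(rk(71,44),.079,11.2)"
```

```text
t 13.93 turn -0.0019 dx,dy,dz [ 0.001  -0.0004 -0.0007] q7 -0.04 w 0.0475 F [-2.7 -5.9 16.4] tilt [ 0.001 -0.   ]
```

>>> {"fn": "apply_moves", "kwargs": {
  "deltas": "0.07 0 0 0 0;0.07 0 0 0 0;0.07 0 0 0 0;0.07 0 0 0 0;0.07 0 0 -0.01 0;0.075 0 0 -0.03 0;0.075 0 0 -0.03 0;0.075 0 0 0 0;0.075 -0.03 0 0 0;0.075 -0.03 0 0 0"
}}

```text
time_s: 14.77
ee_pos: [0.4723, 0.1739, 0.1489]
ee_rot: [0.633, 0.774, 0.001, 0.0]
force: [0.4, -1.1, -0.8]
gripper_width: 0.0751
finger_force: 0.0
```

```bash
python3 look.py; python3 -c "
from h import *
to((.4283,-.1287),.13,11.2)"
```

```text
top gold [ 549.9 -260.3] [41. 44.]
top gold [ 428.8 -128. ] [47. 42.]
top red [ 553.5 -381.6] [41. 40.]
top red [ 428.  -246.9] [40. 44.]
scene gold [ 428.4 -129.1] [42. 41.]
scene gold [ 550.3 -262.1] [40. 41.]
scene red [ 428.7 -248.3] [41. 39.]
scene red [ 555.5 -382.6] [35. 40.]
t 14.87 turn -0.0042 dx,dy,dz [-0.2836 -0.1016  0.0188] q7 -0.03 w 0.0752 F [0.2 0.5 0.8] tilt [0.001 0.   ]
```

>>> {"fn": "apply_moves", "kwargs": {
  "deltas": "0.075 -0.0315 -0.0113 0 -0.004;0.075 -0.0315 -0.0113 0 0;0.075 -0.0315 -0.0113 0 0;0.075 -0.0315 -0.0113 0 0;0.075 -0.0315 -0.0113 0 0;0.075 -0.0315 -0.0113 0 0;0.075 -0.0315 -0.0113 0 0;0.075 -0.0315 -0.0113 0 0;0.075 -0.0315 -0.0113 0.01 0;0.075 0 0 0 0"
}}

```text
time_s: 15.7
ee_pos: [0.4271, -0.13, 0.1377]
ee_rot: [0.635, 0.772, -0.0, 0.0]
force: [-1.5, 0.2, -0.0]
gripper_width: 0.0747
finger_force: 0.0
```

```bash
python3 -c "
from h import *
to((.4285,-.1287),.0775,11.2)"
```

```text
t 15.7 turn -0.0015 dx,dy,dz [0.0011 0.0016 0.0602] q7 0.58 w 0.0747 F [-1.5  0.2 -0. ] tilt [ 0.    -0.001]
```

>>> {"fn": "apply_moves", "kwargs": {
  "deltas": "0.075 0.001 0.0016 0.03 -0.0015;0.075 0 0 0.03 0;0.075 0 0 0 0;0.075 0 0 0 0;0.04 0 0 0 0;0.04 0 0 0 0;0.04 0 0 0 0;0.04 0 0 0 0;0.04 0 0 0 0;0.04 0 0 0 0"
}}

```text
time_s: 16.53
ee_pos: [0.4304, -0.1235, 0.0786]
ee_rot: [0.632, 0.775, 0.0, 0.0]
force: [-1.9, 1.1, 11.3]
gripper_width: 0.0474
finger_force: 25.0
```

>>> {"fn": "apply_moves", "kwargs": {
  "deltas": "0.04 0 0 0 0;0.04 0 0 -0.007 0;0.04 0 0 0 0;0.04 0 0 0 0;0.04 0 0 0 0;0.04 0 0 0 0;0.04 0 0 0 0;0.04 0 0 0 0;0.04 0 0 0 0;0.04 0 0 0 0"
}}

```text
time_s: 17.37
ee_pos: [0.43, -0.1236, 0.0849]
ee_rot: [0.632, 0.775, -0.0, -0.0]
force: [0.5, -0.0, -1.7]
gripper_width: 0.0476
finger_force: 24.9
```

```bash
python3 -c "
from h import *
to(rk(-180,44),.0795,11.2)
to(rk(13,44),.0795,11.2)"
```

```text
t 17.37 turn 0.006 dx,dy,dz [0.0909 0.0993 0.0054] q7 0.71 w 0.0476 F [ 0.5 -0.  -1.7] tilt [-0. -0.]
t 17.37 turn 0.006 dx,dy,dz [0.2839 0.0993 0.0054] q7 0.71 w 0.0476 F [ 0.5 -0.  -1.7] tilt [-0. -0.]
```

>>> {"fn": "apply_moves", "kwargs": {
  "deltas": "0.04 0.0182 0.0198 0 0.006;0.04 0.0182 0.0198 0 0;0.04 0.0182 0.0198 0 0;0.04 0.0182 0.0198 0 0;0.04 0.0182 0.0198 0 0;0.04 0 0 0.0055 0;0.04 0 0 0 0;0.04 0 0 0 0;0.04 0 0 0 0;0.04 0 0 0 0"
}}

```text
time_s: 18.2
ee_pos: [0.5088, -0.0159, 0.0796]
ee_rot: [0.635, 0.772, -0.0, -0.0]
force: [-0.5, 0.7, -2.3]
gripper_width: 0.0474
finger_force: 24.9
```

```bash
python3 -c "
from h import *
to(rk(13,44),.079,11.2)"
```

```text
t 18.2 turn -0.0015 dx,dy,dz [0.1936 0.0011 0.0006] q7 0.53 w 0.0474 F [-0.5  0.7 -2.3] tilt [-0.  0.]
```

>>> {"fn": "apply_moves", "kwargs": {
  "deltas": "0.04 0.01 0.001 0 0;0.04 0.02 0 0 0;0.04 0.025 0 0 0;0.04 0.03 0 0 0;0.04 0.03 0 0 0;0.04 0.03 0 0 0;0.04 0.025 0 0.0005 0;0.04 0.012 0 0 0;0.04 0.002 0 0 0;0.04 0 0 0 0"
}}

```text
time_s: 19.03
ee_pos: [0.4743, 0.1661, 0.079]
ee_rot: [0.634, 0.773, -0.0, -0.0]
force: [-0.8, -1.0, -2.1]
gripper_width: 0.0474
finger_force: 24.9
```

>>> {"fn": "apply_moves", "kwargs": {
  "deltas": "0.04 0.003 0 0.0005 0;0.04 0.003 0 0 0;0.04 0.002 0 0 0;0.04 0.002 0 0 0;0.04 0.002 0 0 0;0.04 0.002 0 0 0;0.04 0.001 0 0 0;0.04 0 0 0 0;0.04 0 0 0 0;0.04 0 0 0 0"
}}

```text
time_s: 19.87
ee_pos: [0.4724, 0.1783, 0.0791]
ee_rot: [0.636, 0.772, 0.0, 0.0]
force: [-2.6, -4.6, 16.5]
gripper_width: 0.0469
finger_force: 24.7
```

```bash
python3 -c "
from h import *
to(rk(13,44),.079,11.2)"
```

```text
t 19.87 turn -0.0031 dx,dy,dz [-0.004  -0.0009  0.0001] q7 0.13 w 0.0469 F [-2.6 -4.6 16.5] tilt [ 0. -0.]
```

>>> {"fn": "apply_moves", "kwargs": {
  "deltas": "0.04 0 0 -0.001 0;0.04 0.001 0 0 0;0.04 0.001 0 0 0;0.04 0.001 0 0 0;0.04 0.001 0 0 0;0.04 0 0 0 0;0.04 0 0 0 0;0.04 0 0 0 0;0.04 0 0 0 0;0.04 0 0 0 0"
}}

```text
time_s: 20.7
ee_pos: [0.4709, 0.1844, 0.0795]
ee_rot: [0.635, 0.773, -0.0, -0.0]
force: [1.1, -0.0, -2.1]
gripper_width: 0.0469
finger_force: 24.9
```

```bash
python3 -c "
from h import *
to(rk(13,44),.079,11.2)"
```

```text
t 20.7 turn 0.0001 dx,dy,dz [-0.0102 -0.0006  0.0005] q7 0.12 w 0.0469 F [ 1.1 -0.  -2.1] tilt [-0. -0.]
```

Table friction misled me, so I'll push with the jar slightly lifted until there is true contact.

>>> {"fn": "apply_moves", "kwargs": {
  "deltas": "0.04 0.001 0 0 0;0.04 0.001 0 0 0;0.04 0.001 0 0 0;0.04 0.001 0 0 0;0.04 0.001 0 0 0;0.04 0.001 0 0 0;0.04 0 0 0 0;0.04 0 0 0 0;0.04 0 0 0 0;0.04 0 0 0 0"
}}

```text
time_s: 21.53
ee_pos: [0.4702, 0.1893, 0.0797]
ee_rot: [0.635, 0.772, -0.0, 0.0]
force: [0.0, -8.4, 2.5]
gripper_width: 0.0464
finger_force: 24.2
```

```bash
python3 -c "
from h import *
to(rk(13,44),.079,11.2)"; python3 look.py
```

```text
t 21.53 turn -0.0009 dx,dy,dz [-0.0152 -0.0008  0.0007] q7 0.11 w 0.0464 F [ 0.  -8.4  2.5] tilt [ 0.001 -0.001]
top gold [ 549.9 -260.5] [43. 43.]
top red [ 553.5 -381.4] [41. 40.]
top red [ 427.9 -246.9] [41. 42.]
scene gold [ 550.3 -262.1] [40. 41.]
scene red [ 428.8 -248.4] [41. 39.]
scene red [ 555.3 -382.8] [40. 38.]
```

>>> {"fn": "apply_moves", "kwargs": {
  "deltas": "0.07 -0.002 0 0 0;0.07 0 0 0 0;0.07 0 0 0 0;0.07 0 0 0 0;0.07 0 0 -0.01 0;0.075 0 0 -0.03 0;0.075 0 0 -0.03 0;0.075 -0.02 0 0 0;0.075 -0.03 0 0 0;0.075 -0.03 0 0 0"
}}

```text
time_s: 22.47
ee_pos: [0.4859, 0.1099, 0.1506]
ee_rot: [0.634, 0.774, 0.001, 0.0]
force: [0.2, -0.2, 0.4]
gripper_width: 0.0752
finger_force: 0.0
```

```bash
python3 -c "
from h import *
to((.550,-.2613),.135,11.2)"
```

```text
t 22.47 turn 0.0026 dx,dy,dz [-0.3766 -0.0093  0.0156] q7 0.16 w 0.0752 F [ 0.2 -0.2  0.4] tilt [0.001 0.001]
```

>>> {"fn": "apply_moves", "kwargs": {
  "deltas": "0.075 -0.034 -0.0008 0 0.0026;0.075 -0.034 -0.0008 0 0;0.075 -0.034 -0.0008 0 0;0.075 -0.034 -0.0008 0 0;0.075 -0.034 -0.0008 0 0;0.075 -0.034 -0.0008 0 0;0.075 -0.034 -0.0008 0 0;0.075 -0.034 -0.0008 0 0;0.075 -0.034 -0.0008 0 0;0.075 -0.034 -0.0008 0 0"
}}

```text
time_s: 23.3
ee_pos: [0.5432, -0.227, 0.1502]
ee_rot: [0.636, 0.772, 0.0, 0.0]
force: [0.8, 0.9, -0.1]
gripper_width: 0.0753
finger_force: 0.0
```

>>> {"fn": "apply_moves", "kwargs": {
  "deltas": "0.075 -0.034 -0.001 0.01 0;0.075 0 0 0.005 0;0.075 0 0 0 0;0.075 0 0 0 0;0.075 0 0 0 0;0.075 0 0 0 0;0.075 0 0 0 0;0.075 0 0 0 0;0.075 0 0 0 0;0.075 0 0 0 0"
}}

```text
time_s: 24.13
ee_pos: [0.5488, -0.2587, 0.1346]
ee_rot: [0.636, 0.772, 0.0, 0.0]
force: [-0.2, -0.1, -0.6]
gripper_width: 0.0753
finger_force: 0.0
```

```bash
python3 look.py;  python3 -c "
from h import *
to((.550,-.2613),.0775,11.2)"
```

```text
top gold [459.4 229.8] [45. 42.]
scene gold [ 548.3 -263.1] [37. 42.]
scene gold [459.6 230.8] [45. 43.]
scene red [ 428.5 -248.6] [41. 42.]
scene red [ 559.7 -382.3] [29. 40.]
t 24.23 turn -0.0025 dx,dy,dz [-0.0026  0.0009  0.0571] q7 0.95 w 0.0753 F [-0.   0.6 -0.4] tilt [ 0. -0.]
```

>>> {"fn": "apply_moves", "kwargs": {
  "deltas": "0.075 -0.0025 0.001 0.03 -0.0025;0.075 0 0 0.027 0;0.075 0 0 0 0;0.075 0 0 0 0;0.04 0 0 0 0;0.04 0 0 0 0;0.04 0 0 0 0;0.04 0 0 0 0;0.04 0 0 0 0;0.04 0 0 0 0"
}}

```text
time_s: 25.07
ee_pos: [0.5506, -0.2614, 0.0782]
ee_rot: [0.635, 0.773, 0.0, 0.001]
force: [0.7, 2.0, 7.7]
gripper_width: 0.0471
finger_force: 25.0
```

>>> {"fn": "apply_moves", "kwargs": {
  "deltas": "0.04 0 0 0 0;0.04 0 0 -0.007 0;0.04 0.015 0 0 0;0.04 0.02 0 0 0;0.04 0.02 0 0 0;0.04 0.02 0 0 0;0.04 0.02 0 0 0;0.04 0.02 0 0 0;0.04 0 0 0 0;0.04 0 0 0 0"
}}

```text
time_s: 25.9
ee_pos: [0.5278, -0.1473, 0.0847]
ee_rot: [0.634, 0.773, 0.0, -0.0]
force: [1.4, -0.5, -2.5]
gripper_width: 0.0473
finger_force: 25.0
```

```bash
python3 -c "
from h import *
to(rk(-180,44),.0795,11.2)"
```

```text
t 25.9 turn 0.0018 dx,dy,dz [0.1332 0.0081 0.0052] q7 0.82 w 0.0473 F [ 1.4 -0.5 -2.5] tilt [-0.  0.]
```

>>> {"fn": "apply_moves", "kwargs": {
  "deltas": "0.04 0.0265 0.0016 0 0.0018;0.04 0.0265 0.0016 0 0;0.04 0.0265 0.0016 0 0;0.04 0.0265 0.0016 0 0;0.04 0.0265 0.0016 0 0;0.04 0 0 0.005 0;0.04 0 0 0 0;0.04 0 0 0 0;0.04 0 0 0 0;0.04 0 0 0 0"
}}

```text
time_s: 26.73
ee_pos: [0.5103, -0.0183, 0.0797]
ee_rot: [0.636, 0.771, -0.0, 0.0]
force: [-0.9, -1.2, -3.0]
gripper_width: 0.0474
finger_force: 25.0
```

```bash
python3 -c "
from h import *
to(rk(-45,44),.0795,11.2)"
```

```text
t 26.73 turn -0.004 dx,dy,dz [1.382e-01 1.000e-04 2.000e-04] q7 0.57 w 0.0474 F [-0.9 -1.2 -3. ] tilt [ 0. -0.]
```

>>> {"fn": "apply_moves", "kwargs": {
  "deltas": "0.04 0.01 0 0 -0.003;0.04 0.02 0 0 0;0.04 0.025 0 0 0;0.04 0.03 0 0 0;0.04 0.03 0 0 0;0.04 0.012 0 0 0;0.04 0.005 0 0 0;0.04 0 0 0 0;0.04 0 0 0 0;0.04 0 0 0 0"
}}

```text
time_s: 27.57
ee_pos: [0.4846, 0.1112, 0.0796]
ee_rot: [0.635, 0.773, -0.0, 0.0]
force: [-0.4, 0.4, -2.2]
gripper_width: 0.0475
finger_force: 25.0
```

>>> {"fn": "apply_moves", "kwargs": {
  "deltas": "0.04 0.001 0 0 0;0.04 0.001 0 0 0;0.04 0.001 0 0 0;0.04 0.001 0 0 0;0.04 0.001 0 0 0;0.04 0.001 0 0 0;0.04 0.001 0 0 0;0.04 0 0 0 0;0.04 0 0 0 0;0.04 0 0 0 0"
}}

```text
time_s: 28.4
ee_pos: [0.4831, 0.1192, 0.0795]
ee_rot: [0.634, 0.773, -0.0, 0.0]
force: [1.9, -3.9, -1.8]
gripper_width: 0.0477
finger_force: 25.0
```

```bash
python3 -c "
from h import *
to(rk(-45,44),.0795,11.2)"
```

```text
t 28.4 turn 0.001 dx,dy,dz [-0.002   0.0001 -0.    ] q7 0.3 w 0.0477 F [ 1.9 -3.9 -1.8] tilt [ 0. -0.]
```

>>> {"fn": "apply_moves", "kwargs": {
  "deltas": "0.04 0.001 0 0 0;0.04 0.001 0 0 0;0.04 0.001 0 0 0;0.04 0 0 0 0;0.04 0 0 0.001 0;0.07 0 0 0 0;0.07 0 0 0 0;0.07 0 0 0 0;0.07 0 0 0 0;0.07 0 0 -0.01 0"
}}

```text
time_s: 29.23
ee_pos: [0.4815, 0.1224, 0.0877]
ee_rot: [0.634, 0.773, -0.001, -0.0]
force: [-0.2, 0.4, 0.2]
gripper_width: 0.0699
finger_force: 0.0
```

```bash
python3 -c "
from h import *
to(rk(-45,44),.0795,11.2)"
```

```text
t 29.23 turn 0.0013 dx,dy,dz [-0.0053  0.0011  0.0082] q7 0.27 w 0.0699 F [-0.2  0.4  0.2] tilt [-0.002 -0.001]
```

>>> {"fn": "apply_moves", "kwargs": {
  "deltas": "0.07 0 0 -0.03 0;0.04 0 0 -0.03 0;0.01 -0.035 0.001 0 0;0 -0.035 0 0 0;0 0 0 0 0;0 0 0 0 0;0 0 0 0 0;0 0 0 0 0;0 0 0 0 0;0 0 0 0 0"
}}

```text
time_s: 30.07
ee_pos: [0.4969, 0.0546, 0.1484]
ee_rot: [0.634, 0.773, -0.0, -0.0]
force: [-0.0, 1.1, 1.0]
gripper_width: 0.0135
finger_force: 0.0
```

```bash
python3 look.py; python3 -c "
from h import *
to(rk(-82,44),.045,11.2)"
```

```text
top red [ 553.7 -381.7] [41. 40.]
top red [ 427.8 -247. ] [41. 42.]
scene gold [487.7 105. ] [45. 21.]
scene red [ 428.9 -248.1] [41. 39.]
scene red [ 555.5 -382.6] [35. 39.]
t 30.17 turn 0.0018 dx,dy,dz [ 0.0273 -0.0009  0.1034] q7 0.32 w 0.0056 F [-0.1  1.   0.4] tilt [-0. -0.]
```

Lower, then push against the jar body.

>>> {"fn": "apply_moves", "kwargs": {
  "deltas": "0 0 -0.001 0.035 0.002;0 0 0 0.035 0;0 0 0 0.033 0;0 0.008 0 0 0;0 0.008 0 0 0;0 0.004 0 0 0;0 0.002 0 0 0;0 0.002 0 0 0;0 0.001 0 0 0;0 0 0 0 0"
}}

```text
time_s: 31.0
ee_pos: [0.4916, 0.0788, 0.0463]
ee_rot: [0.635, 0.773, 0.001, 0.0]
force: [-0.4, -0.6, 0.1]
gripper_width: 0.0003
finger_force: 0.0
```

>>> {"fn": "apply_moves", "kwargs": {
  "deltas": "0 0.001 0 0 0;0 0.001 0 0 0;0 0.001 0 0 0;0 0.001 0 0 0;0 0 0 0 0;0 0 0 0 0;0 0 0 0 0;0 0 0 0 0;0 0 0 0 0;0 0 0 0 0"
}}

```text
time_s: 31.83
ee_pos: [0.4913, 0.0799, 0.0459]
ee_rot: [0.636, 0.772, -0.0, 0.001]
force: [2.6, -14.1, 7.3]
gripper_width: 0.0005
finger_force: 7.0
```

```bash
python3 -c "
from h import *
to(rk(-82,44),.045,11.2)"
```

```text
t 31.83 turn -0.003 dx,dy,dz [ 0.0012 -0.0003  0.0009] q7 0.44 w 0.0005 F [  2.6 -14.1   7.3] tilt [ 0.002 -0.002]
```

Firm stop (14 N) at the expected place, so the gold row is tight. Back off and go for the near red jar.

>>> {"fn": "apply_moves", "kwargs": {
  "deltas": "0 -0.01 0 0 0;0 -0.012 0 0 0;0 0 0 -0.035 0;0 0 0 -0.035 0;0.02 0 0 -0.03 0;0.075 -0.03 -0.011 0 0;0.075 -0.03 -0.011 0 0;0.075 -0.03 -0.011 0 0;0.075 -0.03 -0.011 0 0;0.075 -0.03 -0.011 0 0"
}}

```text
time_s: 32.67
ee_pos: [0.4691, -0.0985, 0.1456]
ee_rot: [0.635, 0.773, 0.0, -0.0]
force: [0.9, -0.0, 0.2]
gripper_width: 0.0369
finger_force: 0.0
```

```bash
python3 look.py; python3 -c "
from h import *
to((.4283,-.2477),.135,11.2)"
```

```text
top gold [457.6 236.4] [45. 29.]
top red [ 553.5 -381.2] [41. 40.]
scene gold [457.5 236.4] [46. 31.]
scene red [ 555.5 -382.6] [35. 40.]
t 32.77 turn -0.0071 dx,dy,dz [-0.1353 -0.0677  0.0108] q7 0.62 w 0.0449 F [ 0.4  1.2 -0.1] tilt [0. 0.]
```

>>> {"fn": "apply_moves", "kwargs": {
  "deltas": "0.075 -0.027 -0.0136 0 -0.007;0.075 -0.027 -0.0136 0 0;0.075 -0.027 -0.0136 0 0;0.075 -0.027 -0.0136 0 0;0.075 -0.025 -0.0125 0 0;0.075 0 0 0.01 0;0.075 0 0 0 0;0.075 0 0 0 0;0.075 0 0 0 0;0.075 0 0 0 0"
}}

```text
time_s: 33.6
ee_pos: [0.4311, -0.2399, 0.1357]
ee_rot: [0.632, 0.775, 0.0, -0.0]
force: [-0.0, 0.5, 0.2]
gripper_width: 0.0751
finger_force: 0.0
```

```bash
python3 look.py; python3 -c "
from h import *
to((.4283,-.2477),.0775,11.2)
cv2.imwrite('pics/e.png',cv2.resize(imaging.camera('scene')[60:280,100:400,::-1],None,fx=2,fy=2))"
```

```text
top gold [459.5 230.1] [45. 42.]
top red [ 425.9 -238.2] [19. 45.]
scene gold [459.5 230.8] [44. 46.]
scene red [ 427.3 -246.6] [42. 37.]
scene red [ 555.5 -382.6] [35. 39.]
t 33.7 turn 0.0076 dx,dy,dz [-0.007  -0.0042  0.0582] q7 0.97 w 0.0752 F [-0.1 -0.5 -0.6] tilt [0. 0.]
```

View pics/e.png

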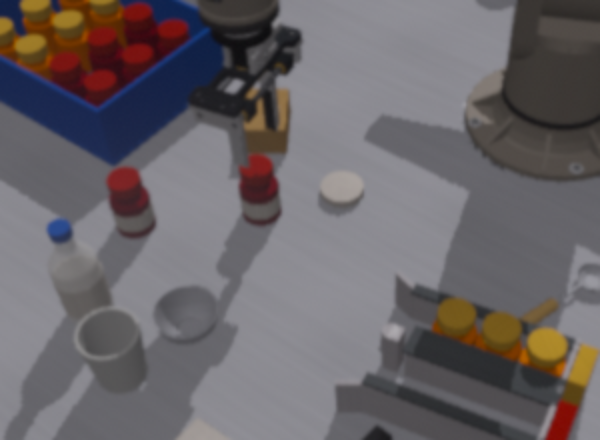

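The picture shows three gold jars evenly in the gold lane ((455,315), (501,333), (548,347)) and the gripper over the near red jar (258,170). Continue.

>>> {"fn": "apply_moves", "kwargs": {
  "deltas": "0.075 -0.007 -0.004 0 0.007;0.075 0 0 0.03 0;0.075 0 0 0.028 0;0.075 0 0 0 0;0.075 0 0 0 0;0.075 0 0 0 0;0.075 0 0 0 0;0.075 0 0 0 0;0.075 0 0 0 0;0.075 0 0 0 0"
}}

```text
time_s: 34.58
ee_pos: [0.4285, -0.2484, 0.0781]
ee_rot: [0.635, 0.773, 0.0, 0.0]
force: [-1.0, 0.2, 0.5]
gripper_width: 0.075
finger_force: 0.0
```

```bash
python3 -c "
from h import *
to((.4283,-.2477),.0775,11.2)"
```

```text
t 34.58 turn -0.0005 dx,dy,dz [ 0.0008 -0.0001  0.0006] q7 1.08 w 0.075 F [-1.   0.2  0.5] tilt [ 0.001 -0.   ]
```

>>> {"fn": "apply_moves", "kwargs": {
  "deltas": "0.04 0 0 0 0;0.04 0 0 0 0;0.04 0 0 0 0;0.04 0 0 0 0;0.04 0 0 0 0;0.04 0 0 0 0;0.04 0 0 -0.007 0;0.04 0 0 0 0;0.04 0.01 0.008 0 0;0.04 0.02 0.016 0 0"
}}

```text
time_s: 35.42
ee_pos: [0.445, -0.2162, 0.085]
ee_rot: [0.637, 0.771, -0.0, 0.0]
force: [0.2, -0.7, -2.9]
gripper_width: 0.0472
finger_force: 25.0
```

```bash
python3 -c "
from h import *
to(rk(-180,-44),.0845,11.2)"
```

```text
t 35.42 turn -0.005 dx,dy,dz [0.1847 0.1907 0.0005] q7 0.99 w 0.0472 F [ 0.2 -0.7 -2.9] tilt [ 0.    -0.001]
```

>>> {"fn": "apply_moves", "kwargs": {
  "deltas": "0.04 0.0183 0.0188 0 -0.005;0.04 0.0183 0.0188 0 0;0.04 0.0183 0.0188 0 0;0.04 0.0183 0.0188 0 0;0.04 0.0183 0.0188 0 0;0.04 0.0183 0.0188 0 0;0.04 0.0183 0.0188 0 0;0.04 0.0183 0.0188 0 0;0.04 0.0183 0.0188 0 0;0.04 0.0153 0.0188 0.005 0"
}}

```text
time_s: 36.25
ee_pos: [0.5955, 0.001, 0.0801]
ee_rot: [0.633, 0.774, 0.0, 0.0]
force: [0.1, -0.1, -1.9]
gripper_width: 0.0472
finger_force: 25.0
```

>>> {"fn": "apply_moves", "kwargs": {
  "deltas": "0.04 0 0 0 0;0.04 0 0 0 0;0.04 0 0 0 0;0.04 0 0 0 0;0.04 0 0 0 0;0.04 0 0 0 0;0.04 0 0 0 0;0.04 0 0 0 0;0.04 0 0 0 0;0.04 0 0 0 0"
}}

```text
time_s: 37.08
ee_pos: [0.5945, -0.0009, 0.0795]
ee_rot: [0.633, 0.774, 0.0, 0.0]
force: [0.7, -0.0, -3.2]
gripper_width: 0.0474
finger_force: 25.0
```

```bash
python3 -c "
from h import *
to(rk(71,-44),.0795,11.2)"
```

```text
t 37.08 turn 0.004 dx,dy,dz [0.2535 0.0021 0.    ] q7 0.61 w 0.0474 F [ 0.7 -0.  -3.2] tilt [0. 0.]
```

>>> {"fn": "apply_moves", "kwargs": {
  "deltas": "0.04 0 0.002 0 0.004;0.04 0.012 0 0 0;0.04 0.02 0 0 0;0.04 0.025 0 0 0;0.04 0.03 0 0 0;0.04 0.03 0 0 0;0.04 0.03 0 0 0;0.04 0.03 0 0 0;0.04 0.03 0 0 0;0.04 0.03 0 0 0"
}}

```text
time_s: 37.92
ee_pos: [0.5496, 0.2344, 0.0795]
ee_rot: [0.635, 0.773, 0.0, -0.0]
force: [1.4, 0.1, -3.3]
gripper_width: 0.0473
finger_force: 25.0
```

>>> {"fn": "apply_moves", "kwargs": {
  "deltas": "0.04 0.006 0 0 0;0.04 0.002 0 0 0;0.04 0.002 0 0 0;0.04 0.002 0 0 0;0.04 0.002 0 0 0;0.04 0.001 0 0 0;0.04 0.001 0 0 0;0.04 0.001 0 0 0;0.04 0 0 0 0;0.04 0 0 0 0"
}}

```text
time_s: 38.75
ee_pos: [0.5472, 0.2486, 0.0795]
ee_rot: [0.635, 0.773, -0.0, -0.0]
force: [-0.6, -0.0, -2.5]
gripper_width: 0.0475
finger_force: 25.0
```

```bash
python3 -c "
from h import *
to(rk(71,-44),.0795,11.2)"
```

```text
t 38.75 turn -0.0002 dx,dy,dz [-0.0004  0.0001 -0.    ] q7 0.19 w 0.0475 F [-0.6 -0.  -2.5] tilt [-0. -0.]
```

>>> {"fn": "apply_moves", "kwargs": {
  "deltas": "0.04 0.001 0 0 0;0.04 0.001 0 0 0;0.04 0.001 0 0 0;0.04 0 0 0.001 0;0.07 0 0 0 0;0.07 0 0 0 0;0.07 0 0 0 0;0.07 0 0 0 0;0.07 0 0 -0.02 0;0.075 0 0 -0.03 0"
}}

```text
time_s: 39.58
ee_pos: [0.5452, 0.2512, 0.1271]
ee_rot: [0.635, 0.773, -0.002, -0.0]
force: [-0.1, -0.1, -0.0]
gripper_width: 0.0732
finger_force: 0.0
```

```bash
python3 look.py; python3 -c "
from h import *
to((.5548,-.382),.135,11.2)"
```

```text
top gold [482.8 117.4] [45. 45.]
top red [ 553.4 -381.4] [41. 40.]
scene gold [482.9 117.6] [43. 45.]
scene red [ 555.4 -382.8] [35. 39.]
t 39.68 turn -0.0003 dx,dy,dz [-0.6234 -0.117  -0.003 ] q7 0.14 w 0.0745 F [ 0.4 -0.5  0.4] tilt [0.004 0.003]
```

>>> {"fn": "apply_moves", "kwargs": {
  "deltas": "0.075 -0.031 -0.0058 -0.005 0;0.075 -0.031 -0.0058 0 0;0.075 -0.031 -0.0058 0 0;0.075 -0.031 -0.0058 0 0;0.075 -0.031 -0.0058 0 0;0.075 -0.031 -0.0058 0 0;0.075 -0.031 -0.0058 0 0;0.075 -0.031 -0.0058 0 0;0.075 -0.031 -0.0058 0 0;0.075 -0.031 -0.0058 0 0"
}}

```text
time_s: 40.52
ee_pos: [0.5498, -0.0649, 0.1334]
ee_rot: [0.635, 0.773, 0.0, 0.0]
force: [1.1, 0.2, -0.5]
gripper_width: 0.075
finger_force: 0.0
```

>>> {"fn": "apply_moves", "kwargs": {
  "deltas": "0.075 -0.031 -0.0058 0 0;0.075 -0.031 -0.0058 0 0;0.075 -0.031 -0.0058 0 0;0.075 -0.031 -0.0058 0 0;0.075 -0.031 -0.0058 0 0;0.075 -0.031 -0.0058 0 0;0.075 -0.031 -0.0058 0 0;0.075 -0.031 -0.0058 0 0;0.075 -0.031 -0.0058 0 0;0.075 -0.031 -0.0058 0 0"
}}

```text
time_s: 41.35
ee_pos: [0.5532, -0.3804, 0.1332]
ee_rot: [0.635, 0.773, 0.0, -0.0]
force: [1.3, 0.4, 1.3]
gripper_width: 0.075
finger_force: 0.0
```

```bash
python3 look.py; python3 -c "
from h import *
to((.5548,-.382),.0775,11.2)"
```

```text
top gold [468.6 181. ] [43. 32.]
top gold [459.4 229.9] [45. 42.]
top red [546.6 246.6] [46. 40.]
scene gold [467.5 181. ] [46. 27.]
scene gold [459.4 230.7] [45. 43.]
scene red [ 552.4 -385.1] [32. 39.]
scene red [546.9 248. ] [43. 44.]
t 41.45 turn -0.0053 dx,dy,dz [0.0018 0.0038 0.0561] q7 1.16 w 0.0745 F [-0.3 -0.   0.6] tilt [-0.    -0.003]
```

>>> {"fn": "apply_moves", "kwargs": {
  "deltas": "0.075 0.0018 0.0035 0.03 -0.005;0.075 0 0 0.026 0;0.075 0 0 0 0;0.075 0 0 0 0;0.04 0 0 0 0;0.04 0 0 0 0;0.04 0 0 0 0;0.04 0 0 0 0;0.04 0 0 0 0;0.04 0 0 0 0"
}}

```text
time_s: 42.28
ee_pos: [0.5565, -0.3769, 0.0783]
ee_rot: [0.633, 0.774, 0.0, 0.0]
force: [-1.9, 1.0, 6.8]
gripper_width: 0.0469
finger_force: 25.0
```

>>> {"fn": "apply_moves", "kwargs": {
  "deltas": "0.04 0 0 -0.007 0;0.04 0.01 0 0 0;0.04 0.02 0 0 0;0.04 0.03 0 0 0;0.04 0.03 0 0 0;0.04 0.03 0 0 0;0.04 0.03 0 0 0;0.04 0.03 0 0 0;0.04 0 0 0 0;0.04 0 0 0 0"
}}

```text
time_s: 43.12
ee_pos: [0.5204, -0.1975, 0.0845]
ee_rot: [0.631, 0.775, 0.0, -0.0]
force: [0.3, -1.1, -2.5]
gripper_width: 0.047
finger_force: 25.0
```

```bash
python3 -c "
from h import *
to(rk(-180,-44),.0845,11.2)"
```

```text
t 43.12 turn 0.0085 dx,dy,dz [0.1809 0.113  0.    ] q7 0.96 w 0.047 F [ 0.3 -1.1 -2.5] tilt [-0.     0.001]
```

>>> {"fn": "apply_moves", "kwargs": {
  "deltas": "0.04 0.0258 0.0161 0 0.008;0.04 0.0258 0.0161 0 0;0.04 0.0258 0.0161 0 0;0.04 0.0258 0.0161 0 0;0.04 0.0258 0.0161 0 0;0.04 0.0258 0.0161 0 0;0.04 0.0258 0.0161 0 0;0.04 0 0 0.005 0;0.04 0 0 0 0;0.04 0 0 0 0"
}}

```text
time_s: 43.95
ee_pos: [0.5964, -0.0017, 0.0794]
ee_rot: [0.636, 0.772, -0.0, 0.0]
force: [-1.0, -1.0, -2.8]
gripper_width: 0.0475
finger_force: 25.0
```

```bash
python3 -c "
from h import *
to(rk(13,-44),.0795,11.2)"
```

```text
t 43.95 turn -0.0029 dx,dy,dz [ 1.967e-01  4.000e-04 -1.000e-04] q7 0.62 w 0.0475 F [-1.  -1.  -2.8] tilt [ 0.    -0.001]
```

>>> {"fn": "apply_moves", "kwargs": {
  "deltas": "0.04 0.012 0 0 -0.002;0.04 0.02 0 0 0;0.04 0.025 0 0 0;0.04 0.03 0 0 0;0.04 0.03 0 0 0;0.04 0.03 0 0 0;0.04 0.03 0 0 0;0.04 0.01 0 0 0;0.04 0.004 0 0 0;0.04 0 0 0 0"
}}

```text
time_s: 44.78
ee_pos: [0.5592, 0.1863, 0.0795]
ee_rot: [0.635, 0.773, -0.0, 0.0]
force: [0.0, -0.0, -2.2]
gripper_width: 0.0476
finger_force: 25.0
```

>>> {"fn": "apply_moves", "kwargs": {
  "deltas": "0.04 0.002 0 0 0;0.04 0.002 0 0 0;0.04 0.001 0 0 0;0.04 0.001 0 0 0;0.04 0.001 0 0 0;0.04 0.001 0 0 0;0.04 0.001 0 0 0;0.04 0.001 0 0 0;0.04 0 0 0 0;0.04 0 0 0 0"
}}

```text
time_s: 45.62
ee_pos: [0.5575, 0.1958, 0.0795]
ee_rot: [0.635, 0.772, -0.0, 0.0]
force: [-0.4, -1.8, -1.8]
gripper_width: 0.0473
finger_force: 25.0
```

```bash
python3 -c "
from h import *
to(rk(13,-44),.0795,11.2)"
```

```text
t 45.62 turn -0.001 dx,dy,dz [-0.0046  0.0002 -0.    ] q7 0.29 w 0.0473 F [-0.4 -1.8 -1.8] tilt [ 0. -0.]
```

>>> {"fn": "apply_moves", "kwargs": {
  "deltas": "0.04 0 0 0.001 0;0.07 0 0 0 0;0.07 0 0 0 0;0.07 0 0 0 0;0.07 0 0 0 0;0.07 0 0 -0.03 0;0.03 0 0 -0.03 0;0 -0.025 0 0 0;0 -0.025 0 0 0;0 -0.02 0 0 0"
}}

```text
time_s: 46.45
ee_pos: [0.5713, 0.1262, 0.1391]
ee_rot: [0.635, 0.773, 0.0, 0.0]
force: [0.0, 0.0, 0.2]
gripper_width: 0.0469
finger_force: 0.0
```

>>> {"fn": "apply_moves", "kwargs": {
  "deltas": "0 0 0 0 0;0 0 0 0 0;0 0 0 0 0;0 0 0 0 0;0 0 0 0 0;0 0 0 0 0;0 0 0 0 0;0 0 0 0 0;0 0 0 0 0;0 0 0 0 0"
}}

```text
time_s: 47.28
ee_pos: [0.571, 0.1273, 0.1385]
ee_rot: [0.635, 0.772, -0.0, -0.0]
force: [0.3, 0.4, -0.8]
gripper_width: 0.0005
finger_force: 0.0
```

```bash
python3 look.py; python3 -c "
from h import *
to(rk(-24,-44),.045,11.2)"
```

```text
top gold [483.7 114.9] [43. 40.]
scene gold [485.4 120.8] [44. 32.]
t 47.38 turn -0.001 dx,dy,dz [0.0282 0.0003 0.0935] q7 0.34 w 0.0004 F [0.4 1.1 0.1] tilt [ 0. -0.]
```

>>> {"fn": "apply_moves", "kwargs": {
  "deltas": "0 0 0 0.03 0;0 0 0 0.03 0;0 0 0 0.033 0;0 0.01 0 0 0;0 0.008 0 0 0;0 0.005 0 0 0;0 0.002 0 0 0;0 0.002 0 0 0;0 0.001 0 0 0;0 0 0 0 0"
}}

```text
time_s: 48.22
ee_pos: [0.5667, 0.1537, 0.047]
ee_rot: [0.635, 0.772, 0.001, 0.001]
force: [1.5, -7.5, 1.7]
gripper_width: 0.0007
finger_force: 3.7
```

>>> {"fn": "apply_moves", "kwargs": {
  "deltas": "0 0.001 0 0 0;0 0.001 0 0 0;0 0.001 0 0 0;0 0 0 0 0;0 0 0 0 0;0 0 0 0 0;0 0 0 0 0;0 0 0 0 0;0 0 0 0 0;0 0 0 0 0"
}}

```text
time_s: 49.05
ee_pos: [0.5665, 0.154, 0.0472]
ee_rot: [0.636, 0.772, -0.0, 0.002]
force: [3.4, -18.5, 2.7]
gripper_width: 0.0005
finger_force: 9.4
```

```bash
python3 -c "
from h import *
to(rk(-24,-44),.045,11.2)"
```

```text
t 49.05 turn -0.0036 dx,dy,dz [ 0.0011 -0.0005  0.0022] q7 0.39 w 0.0005 F [  3.4 -18.5   2.7] tilt [ 0.003 -0.003]
```

Red row firmly tight (18.5 N). Back off, up, and return to the keeper.

>>> {"fn": "apply_moves", "kwargs": {
  "deltas": "0 -0.008 0 0 0;0 -0.008 0 0 0;0 0 0 -0.03 0;0 0 0 -0.035 0;0.02 0 0 -0.035 0;0.04 0 0 -0.035 0;0.05 0 0 0 0.125;0.05 0 0 0 0.125;0.05 0 0 0 0;0.05 0 0 0 0"
}}

```text
time_s: 49.88
ee_pos: [0.568, 0.1421, 0.1807]
ee_rot: [0.725, 0.689, 0.0, 0.0]
force: [-0.7, 0.1, 0.7]
gripper_width: 0.037
finger_force: 0.0
```

```bash
python3 look.py; python3 -c "
from h import *
to((.4304,.3729),.18,-3)"
```

```text
top gold [483.2 116.6] [45. 42.]
scene gold [488.1 121.2] [37. 44.]
scene red [563.7 180.4] [41. 16.]
t 49.98 turn 0.001 dx,dy,dz [ 0.2235 -0.1495  0.0004] q7 0.08 w 0.0448 F [-1.4 -0.3  0.4] tilt [-0. -0.]
```

>>> {"fn": "apply_moves", "kwargs": {
  "deltas": "0.05 0.028 -0.0187 0 0;0.05 0.028 -0.0187 0 0;0.05 0.028 -0.0187 0 0;0.05 0.028 -0.0187 0 0;0.05 0.028 -0.0187 0 0;0.05 0.028 -0.0187 0 0;0.05 0.028 -0.0187 0 0;0.05 0.028 -0.0187 0 0;0.05 0 0 0.04 0;0.05 0 0 0.03 0"
}}

```text
time_s: 50.82
ee_pos: [0.4293, 0.3769, 0.109]
ee_rot: [0.723, 0.69, 0.0, -0.0]
force: [-0.4, -1.1, -1.2]
gripper_width: 0.0502
finger_force: 0.0
```

```bash
python3 -c "
from h import *
to((.4304,.3729),.0785,-3)
for n in('top','scene'):
    H=hsv(imaging.camera(n)).astype(int); b=np.zeros(H.shape[:2],bool)
    if n=='top': b[220:275,110:185]=1
    else: b[200:300,400:470]=1
    m=b&(H[...,0]>100)&(H[...,0]<118)&(H[...,1]>150)
    for _,st,ce in blobs(m,5): print(n,st.tolist(),ce.round(1))
"
```

```text
t 50.82 turn 0.0059 dx,dy,dz [-0.004   0.0013  0.0305] q7 -0.29 w 0.0502 F [-0.4 -1.1 -1.2] tilt [0.    0.001]
top [137, 246, 16, 4, 41] [144.3 247.7]
scene [408, 248, 41, 35, 336] [430.8 263. ]
```

>>> {"fn": "apply_moves", "kwargs": {
  "deltas": "0.05 -0.004 0.0013 0.01 0.006;0.05 0 0 0.02 0;0.05 0 0 0 0;0.05 0 0 0 0;0.005 0 0 0 0;0.005 0 0 0 0;0.005 0 0 0 0;0.005 0 0 0 0;0.005 0 0 0 0;0.005 0 0 0 0",
  "grip_force": 15
}}

```text
time_s: 51.75
ee_pos: [0.4322, 0.37, 0.0807]
ee_rot: [0.728, 0.685, 0.0, -0.0]
force: [0.0, 0.3, 0.1]
gripper_width: 0.0137
finger_force: 0.0
```

>>> {"fn": "apply_moves", "kwargs": {
  "deltas": "0.005 0 0 0 0;0.005 0 0 0 0;0.005 0 0 0 0;0.005 0 0 -0.01 0;0.005 0 0 -0.02 0;0.005 0 0 -0.03 0;0.005 0 0 -0.04 0;0.005 0 0 0 0;0.005 0 0 0 0;0.005 0 0 0 0"
}}

```text
time_s: 52.58
ee_pos: [0.4317, 0.3699, 0.1804]
ee_rot: [0.728, 0.685, -0.0, -0.0]
force: [0.2, 0.4, -2.2]
gripper_width: 0.0118
finger_force: 15.0
```

```bash
python3 -c "
from h import *
to(rk(-94.2,-.5),.18,101.2)"
```

```text
t 52.58 turn -1.8274 dx,dy,dz [-0.0463 -0.3071  0.0004] q7 -0.37 w 0.0118 F [ 0.2  0.4 -2.2] tilt [-0.001  0.   ]
```

>>> {"fn": "apply_moves", "kwargs": {
  "deltas": "0.005 0 0 -0.035 0;0.005 0 0 0 -0.12;0.005 0 0 0 -0.12;0.005 0 0 0 -0.12;0.005 0 0 0 -0.12;0.005 0 0 0 -0.12;0.005 0 0 0 -0.12;0.005 0 0 0 -0.12;0.005 0 0 0 -0.12;0.005 0 0 0 -0.12"
}}

```text
time_s: 53.42
ee_pos: [0.4316, 0.3693, 0.2143]
ee_rot: [0.27, 0.963, -0.001, -0.0]
force: [-0.3, -0.7, -2.0]
gripper_width: 0.0121
finger_force: 15.0
```

>>> {"fn": "apply_moves", "kwargs": {
  "deltas": "0.005 0 0 0 -0.12;0.005 0 0 0 -0.12;0.005 0 0 0 -0.12;0.005 0 0 0 -0.12;0.005 0 0 0 -0.12;0.005 0 0 0 -0.12;0.005 0 0 0 -0.027;0.005 -0.0045 -0.03 0 0;0.005 -0.0045 -0.03 0 0;0.005 -0.0045 -0.03 0 0"
}}

```text
time_s: 54.25
ee_pos: [0.4626, 0.2829, 0.2146]
ee_rot: [-0.096, 0.995, -0.001, -0.001]
force: [1.3, -0.6, -0.7]
gripper_width: 0.0118
finger_force: 15.0
```

>>> {"fn": "apply_moves", "kwargs": {
  "deltas": "0.005 -0.0045 -0.03 0 0;0.005 -0.0045 -0.03 0 0;0.005 -0.0045 -0.03 0 0;0.005 -0.0045 -0.03 0 0;0.005 -0.0045 -0.03 0 0;0.005 -0.0045 -0.03 0 0;0.005 -0.0045 -0.03 0 0;0.005 0 0 0 0;0.005 0 0 0 0;0.005 0 0 0 0"
}}

```text
time_s: 55.08
ee_pos: [0.5339, 0.0845, 0.2148]
ee_rot: [-0.096, 0.995, -0.0, -0.001]
force: [-0.2, 0.7, -1.5]
gripper_width: 0.0119
finger_force: 15.0
```

```bash
python3 -c "
from h import *
to(rk(-94.2,-3.4),.16,101.2)"
```

```text
t 55.08 turn -0.0028 dx,dy,dz [-0.0044 -0.0072  0.0548] q7 1.72 w 0.0119 F [-0.2  0.7 -1.5] tilt [-0.001 -0.   ]
```

Move over the slot with the blade just above the rails, then measure where the blade really is.

>>> {"fn": "apply_moves", "kwargs": {
  "deltas": "0.005 -0.0022 -0.0036 0 -0.0028;0.005 -0.0022 -0.0036 0 0;0.005 0 0 0.02 0;0.005 0 0 0.02 0;0.005 0 0 0.0148 0;0.005 0 0 0 0;0.005 0 0 0 0;0.005 0 0 0 0;0.005 0 0 0 0;0.005 0 0 0 0"
}}

```text
time_s: 55.92
ee_pos: [0.5406, 0.0783, 0.1615]
ee_rot: [-0.099, 0.995, 0.0, 0.001]
force: [-0.6, -0.6, -1.4]
gripper_width: 0.0118
finger_force: 15.0
```

```bash
cat > kp.py <<'E'
from h import *
import sys
zb=float(sys.argv[1])  # height of the keeper's lower edge
a=np.deg2rad(101.2); ex=np.array([np.cos(a),np.sin(a)]); ey=np.array([-ex[1],ex[0]]); O=np.array([.518,.170])
for n,box in(("top",(180,255,235,285)),("scene",(170,290,270,340))):
    im=imaging.camera(n); H=hsv(im).astype(int); r0,r1,c0,c1=box
    b=np.zeros(H.shape[:2],bool); b[r0:r1,c0:c1]=1
    m=b&(H[...,0]>100)&(H[...,0]<118)&(H[...,1]>100)&(H[...,2]>35)
    vv,uu=np.nonzero(m)
    for z in(.0,.07,.11):
        X=(cast(n,np.c_[uu,vv],zb+z)-O)*1000; x,y=X@ex,X@ey
        print(n,"z+%g"%z,"x",np.round(np.percentile(x,[1,50,99]),1),"y",np.round([y.min(),np.median(y),y.max()],1))
    cv2.imwrite(f"pics/f_{n}_{int(zb*1000)}.png",cv2.resize(im[r0-20:r1+20,c0-30:c1+40,::-1],None,fx=4,fy=4,interpolation=cv2.INTER_CUBIC))
E
python3 kp.py .081; python3 -c "
from h import *
to(rk(-94.2,-3.4),.16,101.2)
a,b=[cv2.imread('pics/f_%s_81.png'%n) for n in('top','scene')]
h=max(a.shape[0],b.shape[0]); g=np.hstack([cv2.copyMakeBorder(i,0,h-i.shape[0],0,0,0) for i in(a,b)]); print(g.shape)
s=min(800/g.shape[1],600/g.shape[0]); cv2.imwrite('pics/f.png',cv2.resize(g,None,fx=s,fy=s))"
```

```text
t 55.97 turn 0.0022 dx,dy,dz [0.0009 0.0002 0.0014] q7 1.81 w 0.0119 F [ 0.3  0.1 -1.5] tilt [0.001 0.001]Traceback (most recent call last):
  File "kp.py", line 11, in <module>
    X=(cast(n,np.c_[uu,vv],zb+z)-O)*1000; x,y=X@ex,X@ey
       ~~~~^^^^^^^^^^^^^^^^^^^^^
  File "h.py", line 5, in cast
    p=cv2.undistortPoints(np.array(uv,float).reshape(-1,1,2),np.array(m["mtx"]),np.array(m["dist_coeffs"])).reshape(-1,2)
      ~~~~~~~~~~~~~~~~~~~^^^^^^^^^^^^^^^^^^^^^^^^^^^^^^^^^^^^^^^^^^^^^^^^^^^^^^^^^^^^^^^^^^^^^^^^^^^^^^^^^^
cv2.error: OpenCV(4.12.0) /io/opencv/modules/calib3d/src/undistort.dispatch.cpp:347: error: (-215:Assertion failed) CV_IS_MAT(_src) && CV_IS_MAT(_dst) && (_src->rows == 1 || _src->cols == 1) && (_dst->rows == 1 || _dst->cols == 1) && _src->cols + _src->rows - 1 == _dst->rows + _dst->cols - 1 && (CV_MAT_TYPE(_src->type) == CV_32FC2 || CV_MAT_TYPE(_src->type) == CV_64FC2) && (CV_MAT_TYPE(_dst->type) == CV_32FC2 || CV_MAT_TYPE(_dst->type) == CV_64FC2) in function 'cvUndistortPointsInternal'

[ WARN:0@0.010] global loadsave.cpp:275 findDecoder imread_('pics/f_top_81.png'): can't open/read file: check file path/integrity
[ WARN:0@0.010] global loadsave.cpp:275 findDecoder imread_('pics/f_scene_81.png'): can't open/read file: check file path/integrity
Traceback (most recent call last):
AttributeError: 'NoneType' object has no attribute 'shape'
```

Top view is occluded by the arm. I'll use the scene view only.

```bash
sed -i 's/    vv,uu=np.nonzero(m)/    vv,uu=np.nonzero(m)\n    if len(uu)<5: print(n,"hidden"); continue/' kp.py; python3 kp.py .081; cp pics/f_scene_81.png pics/f.png; python3 -c "
from h import *
print(cv2.imread('pics/f.png').shape)
for y in(-50,50):
  for z in (.081,.151):
    W=rk(-94,y); print(y,z,(project('scene',[[*W,z]])[0]-[240,150])*4)"
```

```text
top hidden
scene z+0 x [-133.6 -105.8  -93.1] y [-46.3  24.8  98.5]
scene z+0.07 x [-112.3  -86.7  -75. ] y [-90.1 -24.5  43.4]
scene z+0.11 x [-100.1  -75.8  -64.6] y [-115.1  -52.7   11.9]
(640, 560, 3)
-50 0.081 [215.12195901 365.26625059]
-50 0.151 [216.7011054 295.9797553]
50 0.081 [279.45002149 244.38380744]
50 0.151 [284.226224   172.47389328]
```

View pics/f.png

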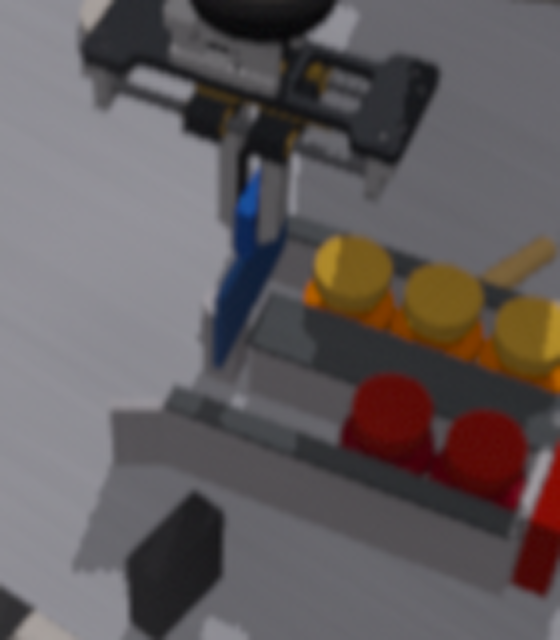

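Blade's lower left corner is at crop (217,366) against (215,365) predicted for a centred blade, so it is well aligned. Lower slowly.

>>> {"fn": "apply_moves", "kwargs": {
  "deltas": "0.005 0.0008 0.0002 0.003 0.002;0.005 0 0 0.003 0;0.005 0 0 0.003 0;0.005 0 0 0.003 0;0.005 0 0 0.003 0;0.005 0 0 0.003 0;0.005 0 0 0.003 0;0.005 0 0 0.003 0;0.005 0 0 0 0;0.005 0 0 0 0"
}}

```text
time_s: 56.9
ee_pos: [0.5392, 0.078, 0.1365]
ee_rot: [-0.098, 0.995, -0.0, -0.0]
force: [-0.6, -0.2, -1.8]
gripper_width: 0.0121
finger_force: 15.0
```

```bash
python3 -c "
from h import *
to(rk(-94.2,-3.4),.0807,101.2)"
```

```text
t 56.9 turn -0.0001 dx,dy,dz [-0.0005  0.0002  0.0558] q7 1.84 w 0.0121 F [-0.6 -0.2 -1.8] tilt [-0. -0.]
```

In the slot (bottom at about 56 mm, no force). Continue down.

>>> {"fn": "apply_moves", "kwargs": {
  "deltas": "0.005 0 0 0.007 0;0.005 0 0 0.008 0;0.005 0 0 0.008 0;0.005 0 0 0.008 0;0.005 0 0 0.008 0;0.005 0 0 0.008 0;0.005 0 0 0.005 0;0.005 0 0 0.002 0;0.005 0 0 0 0;0.005 0 0 0 0"
}}

```text
time_s: 57.73
ee_pos: [0.5394, 0.0779, 0.0828]
ee_rot: [-0.098, 0.995, -0.0, -0.0]
force: [-0.5, -1.1, -0.3]
gripper_width: 0.0117
finger_force: 15.0
```

```bash
python3 -c "
from h import *
to(rk(-94.2,-3.4),.0807,101.2)"; python3 kp.py 0
```

```text
t 57.73 turn -0.0001 dx,dy,dz [-0.0003  0.0003  0.0021] q7 1.9 w 0.0117 F [-0.5 -1.1 -0.3] tilt [ 0. -0.]
top hidden
scene z+0 x [-132.7 -112.3  -94.6] y [-21.2  28.3  98.8]
scene z+0.07 x [-113.3  -94.3  -77.8] y [-63.1 -17.2  48.2]
scene z+0.11 x [-102.2  -84.   -68.3] y [-87.1 -43.2  19.3]
```

>>> {"fn": "apply_moves", "kwargs": {
  "deltas": "0.005 0 0 0.002 0;0.005 0 0 0 0;0.04 0 0 0 0;0.04 0 0 0 0;0.04 0 0 0 0;0.04 0 0 0 0;0.04 0 0 -0.01 0;0.04 0 0 -0.03 0;0.05 0 0 -0.03 0;0.05 0 0 -0.03 0"
}}

```text
time_s: 58.67
ee_pos: [0.539, 0.0774, 0.1823]
ee_rot: [-0.097, 0.995, -0.0, -0.0]
force: [0.1, -0.0, -0.2]
gripper_width: 0.0492
finger_force: 0.0
```

>>> {"fn": "apply_moves", "kwargs": {
  "deltas": "0.05 0.02 0.03 0 0;0.05 0.02 0.03 0 0;0.05 0.02 0.03 0 0;0.05 0.02 0.03 0 0;0.05 0 0.035 0 0;0.05 0 0.035 0 0;0.05 0 0.035 0 0;0.05 0 0.03 0 0;0.05 0 0 0 0;0.05 0 0 0 0"
}}

```text
time_s: 59.5
ee_pos: [0.4109, 0.3138, 0.181]
ee_rot: [-0.099, 0.995, -0.0, 0.0]
force: [0.4, -0.5, -0.0]
gripper_width: 0.0501
finger_force: 0.0
```

```bash
python3 kp.py 0;python3 look.py; python3 -c "
from h import *
to(rk(-94.2,-3.4),.0807,101.2)
cv2.imwrite('pics/g.png',cv2.resize(imaging.camera('top')[150:290,165:365,::-1],None,fx=4,fy=4,interpolation=cv2.INTER_CUBIC))"
```

```text
top z+0 x [-95.7 -90.4 -81.5] y [-58.7 -10.6  42.6]
top z+0.07 x [-97.7 -92.7 -84.3] y [-45.5  -0.4  49.6]
top z+0.11 x [-98.8 -94.  -85.9] y [-38.    5.5  53.6]
scene z+0 x [-129.4 -111.7  -95.2] y [-21.2  49.2 100.3]
scene z+0.07 x [-110.2  -93.7  -78.4] y [-63.1   2.2  49.6]
scene z+0.11 x [-99.2 -83.5 -68.8] y [-87.1 -24.6  20.7]
top gold [487.4 108.3] [44. 23.]
scene gold [488.  108.3] [43. 20.]
t 59.7 turn -0.0018 dx,dy,dz [-0.0802 -0.2536  0.1003] q7 1.2 w 0.0498 F [ 0.4  0.5 -0.2] tilt [-0.  0.]
```

View pics/g.png

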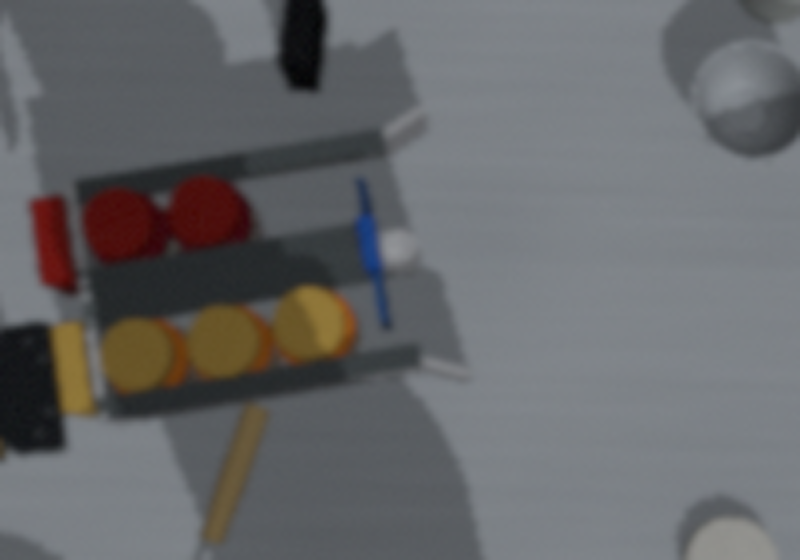

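Run:
```python
from h import *
a=np.deg2rad(101.2); ex=np.array([np.cos(a),np.sin(a)]); ey=np.array([-ex[1],ex[0]]); O=np.array([.518,.170])
for w,im in(("before",np.load("top.npy")),("now",imaging.camera("top"))):
    H=hsv(im).astype(int); b=np.zeros(H.shape[:2],bool); b[195:235,245:275]=1
    m=b&(H[...,0]>100)&(H[...,0]<118)
    for z,t in((.11,170),(.07,75)):
        vv,uu=np.nonzero(m&(H[...,1]>t)); X=(cast("top",np.c_[uu,vv],z)-O)*1000; y=X@ey
        print(w,z,len(y),"y",np.round([y.min(),y.max(),(y.min()+y.max())/2,y.mean()],1),"x",round((X@ex).mean(),1))
    bb=np.zeros(H.shape[:2],bool); bb[195:235,255:280]=1
    vv,uu=np.nonzero(bb&(H[...,1]<20)&(H[...,2]>118)&(H[...,0]>=0));
```

```text
before 0.11 50 y [-10.7  27.3   8.3   8.2] x -93.4
before 0.07 152 y [-42.3  58.1   7.9   8.1] x -93.3
now 0.11 42 y [-16.9  21.1   2.1   1.8] x -92.6
now 0.07 149 y [-48.7  52.3   1.8   0.6] x -92.2
```

Run:
```python
from h import *
for n in("top","scene"):
    for l in lids(n,imaging.camera(n),(70,55)):
        if l[2][1]>80 and l[2][1]<275 and 440<l[2][0]<575:
            d=(l[2]/1000-[.518,.170])*1000; a=np.deg2rad(101.2); print(n,l[0],"rack x,y",round(d@[np.cos(a),np.sin(a)],1),round(d@[-np.sin(a),np.cos(a)],1),l[3])
    im=imaging.camera(n)
```

```text
top gold rack x,y -45.2 44.1 [45. 47.]
top gold rack x,y 12.9 46.5 [45. 47.]
top gold rack x,y 114.8 47.0 [58. 22.]
top gold rack x,y 70.3 45.2 [45. 42.]
top red rack x,y 12.4 -41.1 [46. 47.]
top red rack x,y 69.2 -43.2 [46. 43.]
scene gold rack x,y -43.6 39.3 [56. 47.]
scene gold rack x,y 14.2 41.3 [55. 47.]
scene gold rack x,y 71.6 39.9 [56. 47.]
scene red rack x,y 15.5 -49.5 [58. 50.]
scene red rack x,y 72.4 -51.2 [56. 51.]
```

```bash
python3 -c "
from workcell import order
print(order.job_done())"
```

```text
the job is handed in; nothing more can be done
None
```

The job is handed in: all five jars (three gold, two red) are tight against the back stop in their marked lanes, and the keeper plate stands in its slot, centred to within about 2 mm by the camera images.

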